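# Torque the clamp bolt of the sherd jig with the breakaway wrench

### The arm

A 7-joint arm with a two-finger parallel gripper is mounted at the origin on a cart in front of the work surface, level with it; the furniture and walls round the work are solid. World frame = base frame: x ahead of the robot, y to its left, z up, the work surface at z = 0. Lengths are in m, angles in rad, forces in N, time in s.
With the tool pointing down it reaches from about 0.4 to 0.85 m from the base axis. Payload 4.5 kg.
Tool frame: the origin (TCP) lies between the finger pads; the fingertips stand 22 mm ahead of it and the grasp point (between the pads) lies 3 mm ahead of it; z points along the fingers, y is the direction in which the jaws open and shut (so a half turn about z gives the same grasp; the last joint's range is limited). The gripper opens to 85 mm and grips with 20 to 120 N. Pads are 22 mm wide; open, the fingers measure 114 mm over their backs; the gripper's body (76 mm by 85 mm) begins 54 mm behind the grasp point. The pads swing forward as they close: fully open they stand 13 mm farther back than shut.
Start: joints at [1.34, 0.689, -0.195, 1.565, 0.157, 0.902, -0.215], TCP at [0.164, -0.603, 0.228] pointing down, gripper open.
Joint ranges: [-3.01, 3.01], [-0.46, 2.08], [-1.47, 1.51], [0.13, 2.56], [-1, 4.14], [0.04, 2.09], [-2.66, 2.66]. Speed limits (rad/s): [2.57, 2.57, 3.14, 3.14, 3.14, 3.14, 3.14].

### API

Orientations are given as a unit quaternion [w, x, y, z].
In Python, from workcell import read_state, capture, hand_in gives the robot as it stands.
- The arm moves only by the tool apply_moves, never from a script. Its argument "motion" is a list of rows, each a list of 4 numbers: the shift along the tool's x, y, z in m, then the turn about the tool's z in degrees. In form: [[dx, dy, dz, yaw], ...]. A call has 1 to 5 rows; each row shifts and turns the commanded pose from where the row before left it, along the tool's axes as they then stand; what a row does not reach is not made up. A row lasts 1/12 s, in which the tool goes at most 41.7 mm and 7.16 degrees, less where a joint would pass 70% of its speed; a pose out of reach is approached as far as the arm can. A call is refused whole if a number of a shift passes 0.0417 or a number of a turn 7.16, either way. A call with a gripper value outside its range is refused whole. "grip" is the closure, from -1 (fully open) to 1 (shut), so that 0 is half open, set as the call begins (left out, the last holds). The fingers move at their own pace and stop on an object; "grip_force" is the grip in N (left out, the last holds). Time passes only in rows, so rows that do not move let the fingers close. It gives the time, the measured TCP pose, the force and the opening at its end, in the units of the state.
- read_state(): the state, without advancing time (a new reading comes with each control period).
- capture(name): name is "scene" or "top"; returns a dict with "img" (384x512x3 uint8, red, green, blue), "range_z" (384x512 float32, m along the optical axis (not along the pixel's ray), 0 where there is no reading), "camera_matrix" (3x3 intrinsics, pixels), "T" (4x4, takes a point from camera to world coordinates). Camera axes: x right, y down, z forward; pixel columns grow to the right and rows downward; lengths in m; the calibration is good to about 2 mm. A picture is of the moment at which its call begins.
- hand_in(): hands the job in, once; it reports no verdict.
The state is a dict: "time_s": time; "q": joint angles; "qd": joint speeds; "joint_efforts": joint torques, N m; "eef_pos": TCP position; "ee_rot": TCP orientation; "contact_force": force on the tool from outside, world axes, zero at the start; "wrist_torque": the same for the moment, N m; "width": opening from 0.0 (shut) to 1.0 (fully open).
Only numpy, scipy, OpenCV 4.12 (cv2) and the standard library are available. Lean on these libraries where they do the work, as an engineer would, in place of code of your own. Each camera call takes 0.05 s, during which the arm holds its last target.

### The job

Fit the ring end of the breakaway wrench right down over the hex bolt of the clamping jig and tighten the bolt (clockwise from above) until the bolt comes up tight and the wrench handle breaks over at its joint; stop there, without pulling the handle on towards the end of its kink and without leaning hard on the jig. Then lift the wrench off, leaving the bolt tight, and lay it flat back on the middle of the cork mat, leaving the things around undisturbed.

Things in the scene. Friction and masses are not known exactly. Their poses are not given: they have to be found in the camera images.
- jig: Fixed clamping jig: aluminium base plate 90 x 150 x 12 mm, dark heel block, and a steel strap (34 x 136 mm, top 35 mm above the table) holding a brown sherd down; the hex bolt stands in the middle of the strap. Origin: centre of the plate's underside, on the bolt's axis; x and y along its short and long sides, z up.
- bolt_seat (a point): On the bolt's upright axis 47 mm above the table, on top of its round collar (35 mm across, 12 high), where the ring's underside lands when fully down. z up; x points to a CORNER of the hex and turns with the bolt. The wrench fits with its x axis along this x, or a multiple of 60 degrees off, give or take 9 degrees. At the start this x points away from the robot, turned left by 0 to 50 degrees.
- bolt (a joint): Turn of the bolt in rad, growing as it tightens (clockwise from above). 0.25 to 0.65 at the start; it turns with a drag of 0.25 N m for another 0.3 to 0.8 rad, then comes up hard tight and goes no further. It does not spring back, but the ring turns it back if the wrench is pushed the other way by more than its play on the hex (about 0.3 rad from flank to flank).
- wrench: Breakaway wrench, about 0.24 kg, 201 mm long, lying on the mat. Steel ring head 38 mm across flats, 16 high, with a hexagonal through hole 26 mm across flats (1 mm clearance a side). Origin: centre of the hole at the ring's underside; z up; x points from handle to ring, through a corner of the hole. The joint's pivot lies 30 mm behind the origin (-x); the balance point about 70 mm behind.
- wrench_click (a joint): Breakaway  angle in rad by which the handle has kinked clockwise (from above) against the ring head. 0 is straight, sprung; it breaks over at about 0.45 N m about its pivot (5 to 9 N sideways at wrench_grip), then eases; then the handle swings about the pivot, no longer the bolt. 0.12 rad counts as tripped, over 0.34 as too far; end stop at 0.42. Straightens by itself when let go.
- wrench_grip (a point): Point on the handle to hold, 115 mm behind the ring's centre and 11 mm above the wrench's underside; axes as the wrench's while the handle is straight. The dark rubber grip round it is 18 mm wide and 22 high with flat sides and runs from 70 to 182 mm behind the ring's centre. Ring, joint and grip have their undersides in one plane.
- mat: Fixed cork mat, 220 x 100 x 3 mm, long side along its x. Origin: centre of its underside, on the table.
- petri_dish: Loose bystander: clear petri dish with two fragments, 86 mm across, 13 mm high; origin at the centre of its underside.
- vial: Loose bystander: capped glass vial 23 mm across, 51 mm high, standing; origin at the centre of its underside.
- eraser: Loose bystander: block eraser in a sleeve, 23 x 44 x 12 mm; origin at the centre of its underside.
- white_jar: Loose bystander: open white jar 47 mm across, 54 mm high; origin at the centre of its underside.
- sherd_loose: Loose bystander: brown pottery sherd 32 x 30 x 14 mm, lying on the table in front of the jig; origin at the centre of its underside.
- bolt_nose (a point): Top of the bolt, on its axis, 64 mm above the table. From here down: a tapered nose 4 mm high (17 mm across at the top, 24 at its foot), then the hex, 24 mm across flats and 13 mm high, then the collar at bolt_seat. Axes as bolt_seat.

How it is judged:
By the outcome, as a careful person would: the job done as asked, in the order asked, and still so for the second after the job is handed in, with the robot touching nothing.
It also fails if it takes over 70 s, if anything falls off the work surface, if the arm or the gripper's body presses on something with over 40 N, if the wrist force passes 120 N, or if a joint passes its speed limit or range.

## Working session

There is one attempt and no reset: what is moved stays moved. The work goes in short steps, Python scripts to look and compute and a tool call to move; the robot and the scene stay as the last step left them, time stands still between calls to the robot, and variables do not carry over. Pictures are saved under pics/ and viewed, and the job is handed in when it is done.

Besides the shell and the picture viewer there is one more tool, called after "Call:" as name(argument=value, ...) on one line, values as JSON. apply_moves: Moves the arm, as the interface text tells. Its arguments: {"type":"object","properties":{"motion":{"type":"array"},"grip":{"type":"number"},"grip_force":{"type":"number"}},"required":["motion"]}

```bash
mkdir -p pics; ls
python3 - <<'E'
from workcell import *
import cv2,numpy as np
s=read_state();print(s)
for n in("scene","top"):
    c=capture(n);cv2.imwrite(f"pics/{n}0.png",cv2.cvtColor(c["img"],cv2.COLOR_RGB2BGR));print(c["camera_matrix"],c["T"]);np.savez(f"{n}0.npz",**c)
E
```

```text
pics
{'time_s': 0.0, 'q': array([ 1.33980614,  0.68997919, -0.19449458,  1.56637685,  0.15728741,
        0.90253435, -0.21511209]), 'qd': array([ 4.91111603e-04,  4.58169182e-04,  1.25740961e-04,  9.25610566e-05,
       -2.01331462e-04, -3.70740380e-04,  1.82159371e-03]), 'joint_efforts': array([-2.72041598e-04, -5.39601266e+01, -1.26661554e+00, -1.58543408e+01,
        9.07165959e-03,  9.27889952e-03,  5.61741118e-06]), 'eef_pos': array([ 0.16332693, -0.60257242,  0.22667784]), 'ee_rot': array([-9.33057997e-04,  9.91244577e-01,  1.32035137e-01, -1.99021131e-04]), 'contact_force': array([-0.40837338,  0.27965668,  0.90583358]), 'wrist_torque': array([0.0017192 , 0.04600622, 0.0181022 ]), 'width': 1.0006590073442803}
[[485.61206028   0.         250.19830399]
 [  0.         485.61206028 191.95913735]
 [  0.           0.           1.        ]] [[-0.71286495 -0.2770534   0.64425537 -0.35654818]
 [-0.70127643  0.28935356 -0.65152581  0.80610979]
 [-0.00591015 -0.91625102 -0.40056103  0.59871805]
 [ 0.          0.          0.          1.        ]]
[[442.97844635   0.         249.78314917]
 [  0.         442.97844635 191.41690675]
 [  0.           0.           1.        ]] [[ 0.00470062 -0.99400091  0.10927079  0.34701619]
 [-0.99974478 -0.00708592 -0.02145125 -0.05338725]
 [ 0.02209685 -0.10914206 -0.99378053  1.23441537]
 [ 0.          0.          0.          1.        ]]
```

View pics/scene0.png

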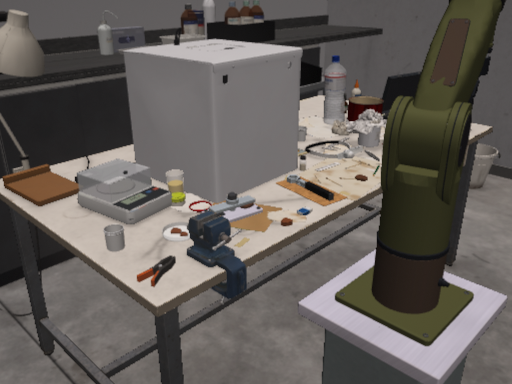

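View pics/top0.png

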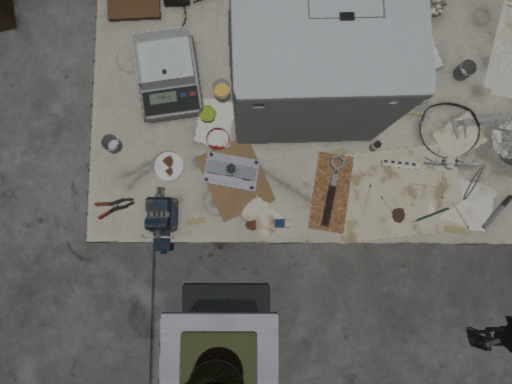

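```bash
cat > h.py <<'E'
import numpy as np,cv2
from workcell import *
def cloud(c):
    K=c["camera_matrix"];z=c["range_z"];v,u=np.mgrid[0:z.shape[0],0:z.shape[1]]
    p=np.stack([(u-K[0,2])/K[0,0]*z,(v-K[1,2])/K[1,1]*z,z],-1)
    return p@c["T"][:3,:3].T+c["T"][:3,3]
def unproj(c,u,v,h):
    K=c["camera_matrix"];d=c["T"][:3,:3]@np.array([(u-K[0,2])/K[0,0],(v-K[1,2])/K[1,1],1]);o=c["T"][:3,3]
    return o+d*(h-o[2])/d[2]
def proj(c,p):
    q=c["T"][:3,:3].T@(np.array(p)-c["T"][:3,3]);return (c["camera_matrix"]@q)[:2]/q[2]
def rect(c,x0,x1,y0,y1,h,s,name,marks=()):
    # orthorectify at height h; s px per m; x up, y left
    X=np.arange(x1,x0,-1/s);Y=np.arange(y1,y0,-1/s)
    YY,XX=np.meshgrid(Y,X);P=np.stack([XX,YY,np.full_like(XX,h)],-1)
    q=(P-c["T"][:3,3])@c["T"][:3,:3];q=q@c["camera_matrix"].T;m=(q[...,:2]/q[...,2:]).astype(np.float32)
    im=cv2.remap(c["img"],m[...,0],m[...,1],cv2.INTER_CUBIC)
    if name: cv2.imwrite(name,cv2.cvtColor(im,cv2.COLOR_RGB2BGR))
    return im
E
python3 - <<'E'
from h import *
c=dict(np.load("top0.npz"))
P=cloud(c)
im=cv2.cvtColor(c["img"],cv2.COLOR_RGB2BGR)
a=im[120:250,140:400];cv2.imwrite("pics/topz.png",cv2.resize(a,None,fx=3,fy=3,interpolation=cv2.INTER_CUBIC))
for n,u,v in [("ring",337,161),("handle",328,215),("bolt",230,170),("box",330,30),("boxfrontbottom",330,138),("boxL",232,80),("vial",376,146),("vise",158,205)]:
    print(n,P[v,u].round(3))
rect(c,0.38,0.58,0.0-0.4,0.15,0.02,1400,"pics/r0.png")
E
```

```text
ring [ 0.571 -0.327  0.002]
handle [ 0.416 -0.294  0.025]
bolt [ 0.533 -0.026  0.063]
box [ 0.76  -0.228  0.404]
boxfrontbottom [ 0.627 -0.299  0.046]
boxL [ 0.696 -0.034  0.295]
vial [ 0.604 -0.423  0.053]
vise [0.435 0.157 0.099]
```

View pics/topz.png

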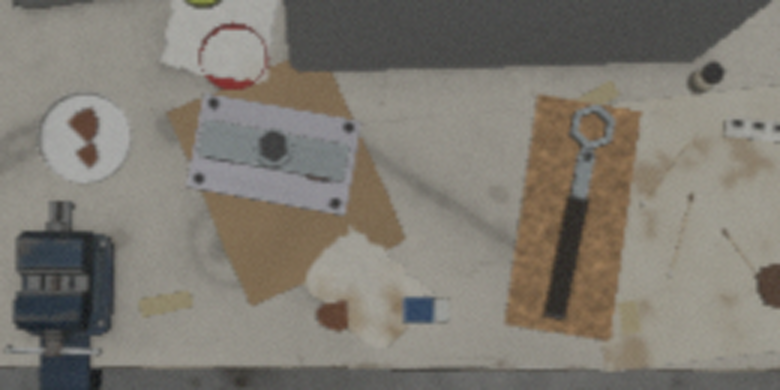

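View pics/r0.png

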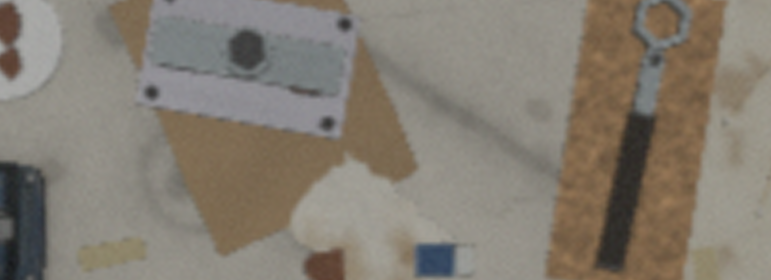

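Run:
```python
from h import *
for n in("scene","top"):
    L=[capture(n) for _ in range(8)]
    c=dict(L[0]);c["imgf"]=np.mean([x["img"].astype(float) for x in L],0).astype(np.float32)
    z=np.stack([x["range_z"] for x in L]);c["range_z"]=np.median(z,0)
    np.savez(f"{n}A.npz",**c)
    print(n,np.std([x["img"][150,250] for x in L],0))
c=dict(np.load("topA.npz"));s=dict(np.load("sceneA.npz"))
u,v=proj(c,[.535,-.026,.06]).astype(int);us,vs=proj(s,[.535,-.026,.06]).astype(int);print(u,v,us,vs)
def crop(c,u,v,r,f):
    a=c["imgf"][v-r:v+r,u-r:u+r];a=np.clip((a-a.min())/(a.max()-a.min())*255,0,255).astype(np.uint8)
    return cv2.cvtColor(cv2.resize(a,None,fx=f,fy=f,interpolation=cv2.INTER_CUBIC),cv2.COLOR_RGB2BGR)
cv2.imwrite("pics/boltz.png",np.hstack([crop(c,u,v,16,12),crop(s,us,vs,16,12)]))
cv2.imwrite("pics/scz.png",crop(s,us+25,vs,70,5))
```

```text
scene [0.33071891 0.48412292 0.        ]
top [1.85404962 2.0577597  2.53722289]
230 169 232 194
```

View pics/boltz.png

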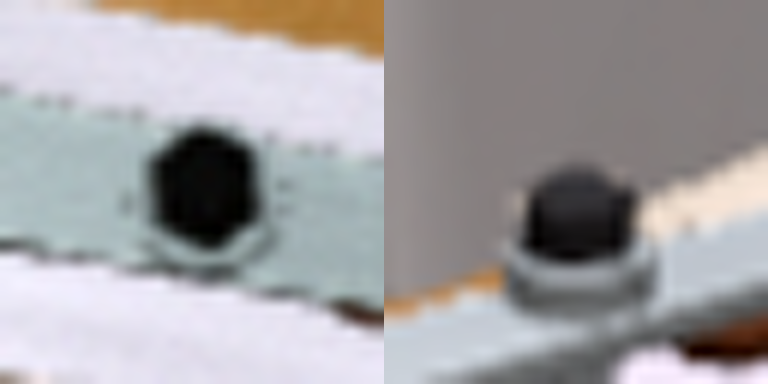

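View pics/scz.png

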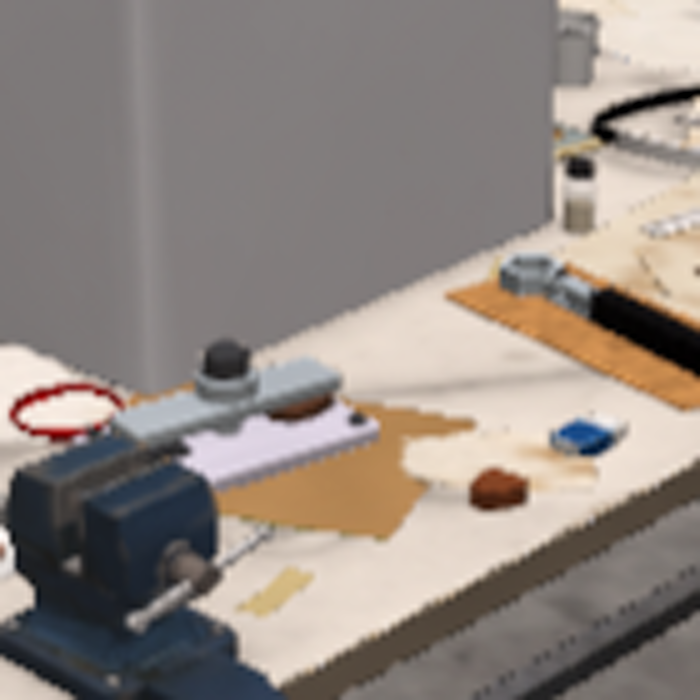

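```bash
cat > fit.py <<'E'
from h import *
from scipy.optimize import minimize
def hexp(cx,cy,a,z,R=.012/np.cos(np.pi/6)):
    t=a+np.arange(6)*np.pi/3
    return np.stack([cx+R*np.cos(t),cy+R*np.sin(t),np.full(6,z)],-1)
def pr(c,P):
    q=(P-c["T"][:3,3])@c["T"][:3,:3];q=q@c["camera_matrix"].T;return q[:,:2]/q[:,2:]
def sil(c,cx,cy,a,u0,v0,n,S=16):
    t=np.arange(24)*np.pi/12
    nose=np.stack([cx+.0085*np.cos(t),cy+.0085*np.sin(t),np.full(24,.064)],-1)
    P=pr(c,np.vstack([hexp(cx,cy,a,.047),hexp(cx,cy,a,.060),nose]))
    h=cv2.convexHull(((P-[u0,v0]+.5)*S).astype(np.float32)).reshape(-1,2)
    m=np.zeros((n*S,n*S),np.uint8);cv2.fillPoly(m,[np.round((h-.5)*16).astype(np.int32)],255,shift=4)
    return cv2.resize(m,(n,n),interpolation=cv2.INTER_AREA)/255.
def run(c,n=18,r=.0195):
    u,v=pr(c,np.array([[.535,-.026,.055]]))[0].astype(int);u0,v0=u-n//2,v-n//2
    I=c["imgf"][v0:v0+n,u0:u0+n].mean(-1)
    res=[]
    for deg in range(-6,56,3):
        def cost(x):
            m=cv2.GaussianBlur(sil(c,x[0],x[1],np.deg2rad(deg),u0,v0,n),(0,0),.5)
            w=cv2.dilate((m>.02).astype(np.uint8),np.ones((3,3)))>0
            A=np.stack([m[w],1-m[w]],1);s,_,_,_=np.linalg.lstsq(A,I[w],rcond=None)
            return np.sqrt(np.mean((A@s-I[w])**2))
        best=min((minimize(cost,[x,y],method="Nelder-Mead",options=dict(initial_simplex=[[x,y],[x+.002,y],[x,y+.002]])) for x in(.532,.536) for y in (-.028,-.024)),key=lambda r:r.fun)
        res.append((deg,round(best.fun,2),*best.x.round(4)))
    return res
if __name__=="__main__":
    for nme in("top","scene"):
        print(nme)
        for r in run(dict(np.load(nme+"A.npz"))):print(r)
E
python3 fit.py
```

```text
top
(-6, np.float64(9.02), np.float64(0.5389), np.float64(-0.0269))
(-3, np.float64(8.71), np.float64(0.5388), np.float64(-0.0271))
(0, np.float64(8.48), np.float64(0.5384), np.float64(-0.027))
(3, np.float64(8.22), np.float64(0.5385), np.float64(-0.0268))
(6, np.float64(8.33), np.float64(0.539), np.float64(-0.0266))
(9, np.float64(8.36), np.float64(0.5389), np.float64(-0.0267))
(12, np.float64(8.49), np.float64(0.5389), np.float64(-0.0268))
(15, np.float64(8.54), np.float64(0.5387), np.float64(-0.0269))
(18, np.float64(8.74), np.float64(0.5387), np.float64(-0.0267))
(21, np.float64(8.96), np.float64(0.5387), np.float64(-0.0268))
(24, np.float64(9.14), np.float64(0.5389), np.float64(-0.0267))
(27, np.float64(9.25), np.float64(0.5391), np.float64(-0.0269))
(30, np.float64(9.4), np.float64(0.539), np.float64(-0.0271))
(33, np.float64(9.54), np.float64(0.539), np.float64(-0.0271))
(36, np.float64(9.53), np.float64(0.539), np.float64(-0.0273))
(39, np.float64(9.54), np.float64(0.5389), np.float64(-0.0272))
(42, np.float64(9.66), np.float64(0.5387), np.float64(-0.0272))
(45, np.float64(9.
[... 895 characters left out ...]
at64(15.34), np.float64(0.5396), np.float64(-0.0273))
(27, np.float64(15.36), np.float64(0.5393), np.float64(-0.0271))
(30, np.float64(15.42), np.float64(0.5391), np.float64(-0.027))
(33, np.float64(15.45), np.float64(0.5396), np.float64(-0.0273))
(36, np.float64(15.66), np.float64(0.5399), np.float64(-0.0273))
(39, np.float64(15.68), np.float64(0.5397), np.float64(-0.0271))
(42, np.float64(15.64), np.float64(0.5398), np.float64(-0.0265))
(45, np.float64(15.62), np.float64(0.5399), np.float64(-0.0266))
(48, np.float64(15.58), np.float64(0.54), np.float64(-0.0266))
(51, np.float64(15.63), np.float64(0.5403), np.float64(-0.0269))
(54, np.float64(15.56), np.float64(0.5396), np.float64(-0.0273))
```

Run:
```python
from h import *
c=dict(np.load("topA.npz"));c["img"]=np.clip(c["imgf"],0,255).astype(np.uint8)
im=rect(c,.38,.62,-.40,-.22,.025,3000,"pics/w25.png")
g=im.max(-1);m=(g<70).astype(np.uint8)
n,l,st,ce=cv2.connectedComponentsWithStats(m);k=[i for i in range(1,n) if st[i,4]>3000];print(st[k],ce[k])
k=max(k,key=lambda i:st[i,4]);ys,xs=np.nonzero(l==k)
X=.62-ys/3000;Y=-.22-xs/3000
print("handle c",X.mean(),Y.mean());(cx,cy),(w,h),a=cv2.minAreaRect(np.stack([X,Y],1).astype(np.float32)*1000);print(cx,cy,w,h,a)
d=np.linalg.eigh(np.cov(np.stack([X,Y])))[1][:,1];d*=np.sign(d[0]);print("dir",np.degrees(np.arctan2(d[1],d[0])))
im=rect(c,.38,.62,-.40,-.22,.017,3000,"pics/w19.png")
P=cloud(c);q=P.reshape(-1,3);
# mat & wrench cloud
s=(q[:,0]>.36)&(q[:,0]<.62)&(q[:,1]>-.40)&(q[:,1]<-.2)&(q[:,2]>.018)
print(s.sum(),q[s].min(0),q[s].max(0),np.percentile(q[s][:,2],[10,50,90]))
s=(q[:,0]>.3)&(q[:,0]<.62)&(q[:,1]>.05)&(q[:,1]<.25)&(q[:,2]>.045);print("vise",q[s].min(0),q[s].max(0))
s=(q[:,0]>.5)&(q[:,0]<.9)&(q[:,1]>-.3)&(q[:,1]<.05)&(q[:,2]>.1);print("box",q[s].min(0),q[s].max(0))
```

```text
[[  168   363   120   335 17844]] [[226.56175745 530.09706344]]
handle c 0.4433009788537697 -0.2955205858178286
443.0806579589844 -295.3802490234375 19.37091064453125 112.12113952636719 77.85575103759766
dir -12.205841643788016
449 [ 0.38640975 -0.34259104  0.01820465] [ 0.58505426 -0.27581929  0.02934195] [0.01963586 0.02472169 0.02693395]
vise [0.35131743 0.12007699 0.04548465] [0.48636345 0.20582605 0.10134384]
box [ 0.61646335 -0.2999734   0.10005348] [ 0.8882264  -0.02089362  0.40855975]
```

View pics/w19.png

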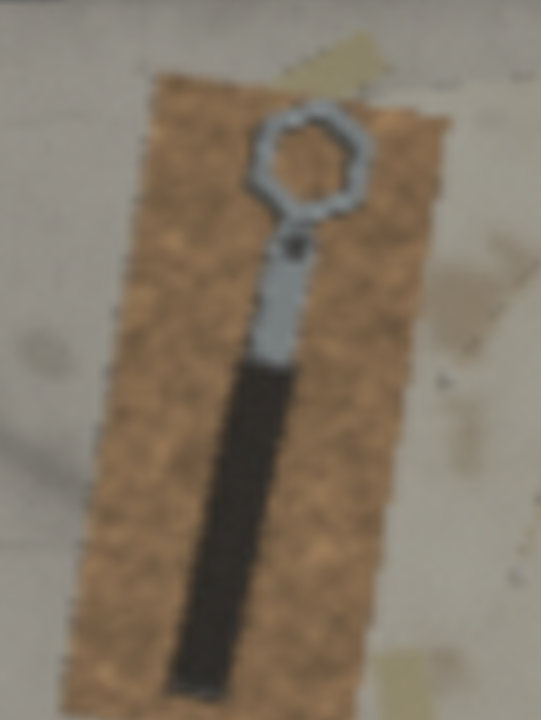

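```bash
cat > mv.py <<'E'
import sys
from h import *
from scipy.spatial.transform import Rotation as R
def tool():
    s=read_state();q=s["ee_rot"];r=R.from_quat([q[1],q[2],q[3],q[0]]).as_matrix();return s,r
def go(x,y,z,deg=None,s_=None):
    s,r=tool();d=r.T@(np.array([x,y,z])-s["eef_pos"]);a=np.degrees(np.arctan2(r[1,0],r[0,0]))
    print("pos",s["eef_pos"].round(4),"yaw",a.round(2),"tilt",r[:,2].round(3),"t",s["time_s"],"F",s["contact_force"].round(1),"T",s["wrist_torque"].round(2),"w",round(s["width"],3),"q",s["q"].round(2))
    print("shift tool",d.round(4),"turn",None if deg is None else round(a-deg,2))
if __name__=="__main__":go(*map(float,sys.argv[1:]))
E
python3 mv.py .454 -.298 .1 -12.2
```

```text
pos [ 0.1636 -0.6032  0.2275] yaw 15.17 tilt [ 0. -0. -1.] t 0.9 F [ 0.1 -0.5  0.3] T [-0.01  0.04 -0.04] w 1.006 q [ 1.34  0.69 -0.19  1.57  0.16  0.9  -0.22]
shift tool [ 0.3601 -0.2186  0.1275] turn 27.37
```

Call:
apply_moves(motion=[[0.033,-0.02,0,0],[0.033,-0.02,0,0],[0.033,-0.02,0,0],[0.033,-0.02,0,0],[0.033,-0.02,0,0]], grip=0)

```text
time_s: 1.32
eef_pos: [0.2977, -0.4622, 0.2277]
ee_rot: [0.0, 0.991, 0.132, 0.0]
contact_force: [1.1, -0.4, -0.4]
width: 0.5
```

Call:
apply_moves(motion=[[0.033,-0.02,0,0],[0.033,-0.02,0,0],[0.033,-0.02,0,0],[0.033,-0.02,0,0],[0.033,-0.02,0,0]])

```text
time_s: 1.73
eef_pos: [0.4309, -0.3224, 0.2277]
ee_rot: [0.0, 0.991, 0.132, 0.0]
contact_force: [0.0, -1.2, -0.1]
width: 0.498
```

```bash
python3 mv.py .454 -.298 .1 -12.2
```

```text
pos [ 0.4309 -0.3224  0.2277] yaw 15.17 tilt [ 0. -0. -1.] t 1.7333 F [ 0.  -1.2 -0.1] T [-0.03 -0.06 -0.03] w 0.498 q [ 0.65  0.57 -0.16  1.83  0.13  0.75 -0.88]
shift tool [ 0.0286 -0.0176  0.1277] turn 27.37
```

Call:
apply_moves(motion=[[0.0286,-0.0176,0.02,0],[0,0,0.03,6.84],[0,0,0.03,6.84],[0,0,0.03,6.84],[0,0,0.02,6.84]])

```text
time_s: 2.15
eef_pos: [0.4521, -0.2986, 0.0953]
ee_rot: [-0.0, 0.994, -0.109, -0.001]
contact_force: [-1.0, -0.1, -0.4]
width: 0.495
```

```bash
python3 mv.py .4538 -.298 .027 -12.2;  python3 - <<'E'
from h import *
c=capture("scene");u,v=proj(c,[.45,-.3,.03]).astype(int);a=c["img"][v-70:v+70,u-90:u+90]
cv2.imwrite("pics/pre.png",cv2.cvtColor(cv2.resize(a,None,fx=4,fy=4,interpolation=cv2.INTER_CUBIC),cv2.COLOR_RGB2BGR))
E
```

```text
pos [ 0.4521 -0.2986  0.0953] yaw -12.47 tilt [-0.002  0.001 -1.   ] t 2.15 F [-1.  -0.1 -0.4] T [0.06 0.01 0.01] w 0.495 q [ 0.5   0.78 -0.    1.93  0.    0.43 -1.29]
shift tool [ 0.0016 -0.001   0.0683] turn -0.27
```

View pics/pre.png

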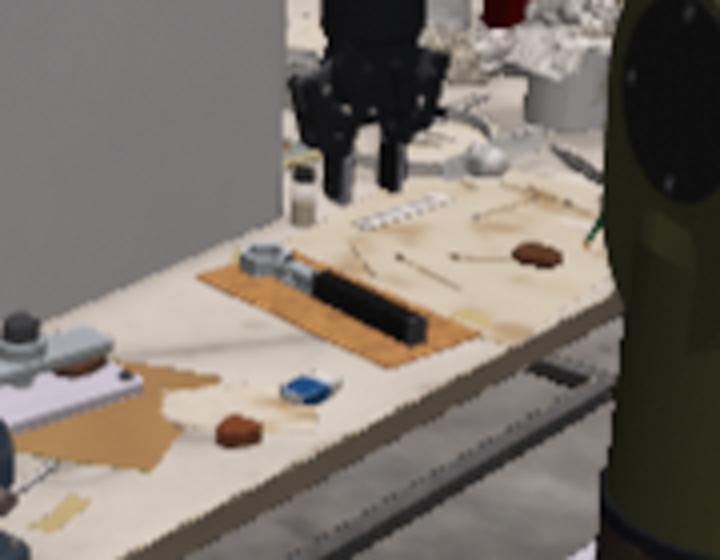

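Call:
apply_moves(motion=[[0.0016,-0.001,0.025,0],[0,0,0.025,0],[0,0,0.012,0],[0,0,0.006,0],[0,0,0,0]])

```text
time_s: 2.62
eef_pos: [0.4542, -0.2986, 0.0291]
ee_rot: [-0.0, 0.994, -0.106, -0.001]
contact_force: [0.9, 1.2, -0.2]
width: 0.496
```

```bash
python3 mv.py .4538 -.298 .027 -12.2
```

```text
pos [ 0.4542 -0.2986  0.0291] yaw -12.14 tilt [-0.001  0.001 -1.   ] t 2.6167 F [ 0.9  1.2 -0.2] T [-0.   -0.01 -0.01] w 0.496 q [ 0.5   0.9  -0.    1.95  0.01  0.3  -1.29]
shift tool [-0.0005 -0.0005  0.0021] turn 0.06
```

Close gently, lowering 2 mm.

Call:
apply_moves(motion=[[0,0,0.002,0],[0,0,0,0],[0,0,0,0],[0,0,0,0],[0,0,0,0]], grip=1, grip_force=70)

```text
time_s: 3.03
eef_pos: [0.4549, -0.299, 0.0282]
ee_rot: [0.0, 0.994, -0.106, 0.001]
contact_force: [0.1, -0.3, 0.5]
width: 0.001
```

Call:
apply_moves(motion=[[0,0,0,0],[0,0,0,0],[0,0,-0.005,0],[0,0,-0.015,0],[0,0,-0.02,0]])

```text
time_s: 3.45
eef_pos: [0.4536, -0.2981, 0.0671]
ee_rot: [-0.001, 0.994, -0.106, -0.001]
contact_force: [0.7, 0.7, 0.1]
width: -0.001
```

```bash
python3 mv.py .4538 -.298 .11 -12.2
```

```text
pos [ 0.4536 -0.2981  0.0671] yaw -12.17 tilt [-0.003  0.001 -1.   ] t 3.45 F [0.7 0.7 0.1] T [ 0.01 -0.06  0.03] w -0.001 q [ 0.5   0.83 -0.    1.94  0.01  0.37 -1.29]
shift tool [ 0.0001 -0.0002 -0.0429] turn 0.03
```

Run:
```python
from h import *
for n in("scene","top"):
    c=capture(n);u,v=proj(c,[.45,-.3,.03]).astype(int);a=c["img"][v-70:v+70,u-90:u+90]
    cv2.imwrite(f"pics/m_{n}.png",cv2.cvtColor(cv2.resize(a,None,fx=4,fy=4,interpolation=cv2.INTER_CUBIC),cv2.COLOR_RGB2BGR))
    P=cloud(c);print(n,u,v)
    np.savez(n+"m.npz",**c)
```

```text
scene 317 184
top 330 202
```

View pics/m_scene.png

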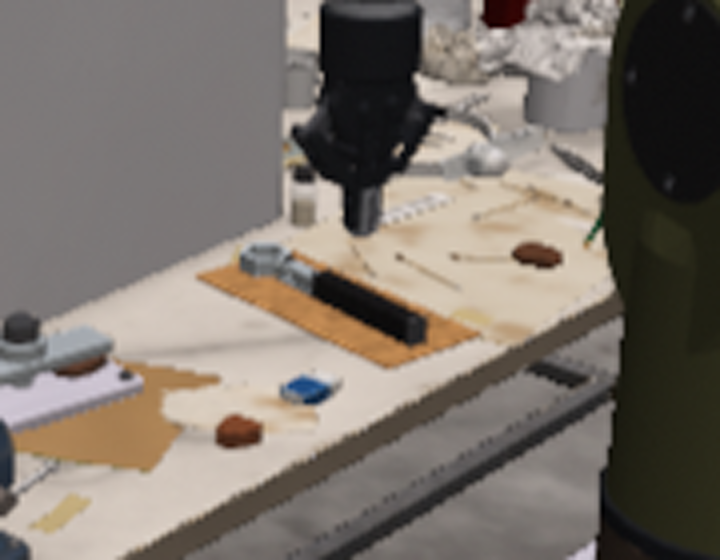

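View pics/m_top.png

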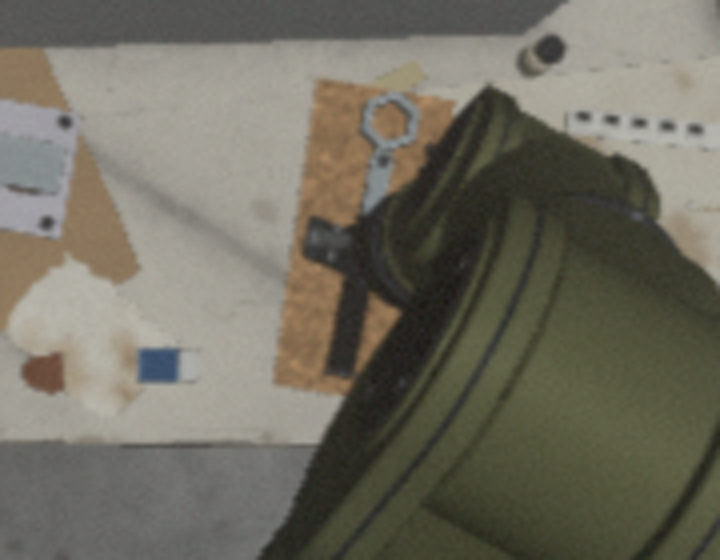

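Run:
```python
from h import *
for n in("scene","top"):
    c=dict(np.load(n+"m.npz"));print(n,proj(c,[.4536,-.298,.045]),proj(c,[.4536,-.298,.12]))
c=dict(np.load("scenem.npz"));P=cloud(c)
for v in range(150,182,2):print(v,[tuple(P[v,u].round(3)) for u in (314,317,320)],c["range_z"][v,317].round(3))
for p in [(.443,-.2955,.025)]:print(proj(c,p))
c=dict(np.load("topm.npz"));P=cloud(c)
print(P[202-70+60,330-90+80],P[202-70+62,330-90+92], P[208,326])
```

```text
scene [316.59051414 179.81542427] [317.83213296 156.2744341 ]
top [330.61475933 200.87722691] [336.62590307 198.27938404]
150 [(np.float64(0.458), np.float64(-0.283), np.float64(0.142)), (np.float64(0.445), np.float64(-0.281), np.float64(0.146)), (np.float64(0.438), np.float64(-0.286), np.float64(0.146))] 1.406
152 [(np.float64(0.457), np.float64(-0.283), np.float64(0.136)), (np.float64(0.443), np.float64(-0.278), np.float64(0.141)), (np.float64(0.44), np.float64(-0.289), np.float64(0.139))] 1.405
154 [(np.float64(0.466), np.float64(-0.295), np.float64(0.125)), (np.float64(0.443), np.float64(-0.279), np.float64(0.135)), (np.float64(0.457), np.float64(-0.313), np.float64(0.123))] 1.408
156 [(np.float64(0.446), np.float64(-0.27), np.float64(0.13)), (np.float64(0.445), np.float64(-0.282), np.float64(0.127)), (np.float64(0.446), np.float64(-0.298), np.float64(0.123))] 1.414
158 [(np.float64(0.445), np.float64(-0.268), np.float64(0.124)), (np.float64(0.445), np.float64(-0.283), np.float64(0.121)), (np.float64(0.445), np.float64(-0.297), np.float64(0.117))] 1.417
160 [(np.float64(0.446), n
[... 1499 characters left out ...]
p.float64(0.543), np.float64(-0.404), np.float64(0.002)), (np.float64(0.537), np.float64(-0.413), np.float64(0.001)), (np.float64(0.531), np.float64(-0.422), np.float64(0.0))] 1.61
178 [(np.float64(0.532), np.float64(-0.39), np.float64(0.002)), (np.float64(0.525), np.float64(-0.397), np.float64(0.002)), (np.float64(0.519), np.float64(-0.406), np.float64(0.001))] 1.591
180 [(np.float64(0.525), np.float64(-0.381), np.float64(-0.0)), (np.float64(0.518), np.float64(-0.388), np.float64(-0.0)), (np.float64(0.511), np.float64(-0.395), np.float64(-0.0))] 1.581
[318.57673922 187.11097879]
[ 0.46306919 -0.24547631  0.17706959] [ 0.45082225 -0.2593592   0.24923356] [ 0.43555441 -0.28877417  0.02658938]
```

Call:
apply_moves(motion=[[0,0,0,0],[0,0,0,0],[0,0,0.02,0],[0,0,0.02,0],[0,0,0,0]], grip=0)

```text
time_s: 3.97
eef_pos: [0.4523, -0.2971, 0.0241]
ee_rot: [-0.001, 0.994, -0.106, -0.003]
contact_force: [-0.6, 0.1, 0.2]
width: 0.498
```

```bash
cat > look.py <<'E'
import sys
from h import *
n,x,y,z,r,f,name=sys.argv[1:8];r=int(r);f=float(f)
c=capture(n);u,v=proj(c,[float(x),float(y),float(z)]).astype(int);u0,v0=max(u-r,0),max(v-r*3//4,0)
a=c["img"][v0:v+r*3//4,u0:u+r]
cv2.imwrite(f"pics/{name}.png",cv2.cvtColor(cv2.resize(a,None,fx=f,fy=f,interpolation=cv2.INTER_CUBIC),cv2.COLOR_RGB2BGR))
np.savez(f"{name}.npz",**c);print("origin",u0,v0,"time",read_state()["time_s"])
E
python3 mv.py .4538 -.298 .0 -12.2; python3 look.py scene .45 -.3 .03 50 8 g1
```

```text
pos [ 0.4523 -0.2971  0.0241] yaw -12.16 tilt [-0.006  0.003 -1.   ] t 3.9667 F [-0.6  0.1  0.2] T [ 0.07  0.01 -0.03] w 0.498 q [ 0.5   0.91 -0.    1.95  0.01  0.29 -1.29]
shift tool [0.0018 0.0006 0.0241] turn 0.04
origin 267 147 time 4.0167
```

View pics/g1.png

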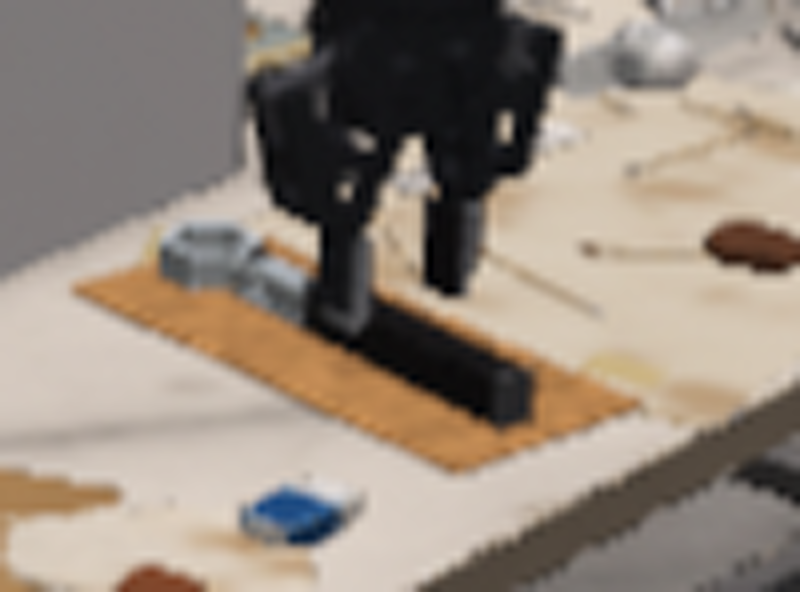

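Run:
```python
from h import *
c=dict(np.load("g1.npz"))
a=np.radians(-12.2);yv=np.array([np.sin(a),-np.cos(a)])  # tool y
for off in(.0213,-.0213):
  for h in(0,.01,.02,.03,.04):
    p=np.array([.4523,-.2971])+yv*off;print(off,h,proj(c,[*p,h]).round(1))
P=cloud(c)
for (u,v) in [(310,184),(310,186),(311,187),(321,181),(323,181),(324,182)]:print(u,v,P[v,u].round(3))
```

```text
0.0213 0 [321.4 192.1]
0.0213 0.01 [321.5 189.1]
0.0213 0.02 [321.7 186.1]
0.0213 0.03 [321.9 183.1]
0.0213 0.04 [322.1 180. ]
-0.0213 0 [310.6 195.3]
-0.0213 0.01 [310.8 192.3]
-0.0213 0.02 [310.9 189.2]
-0.0213 0.03 [311.1 186.1]
-0.0213 0.04 [311.2 183.1]
310 184 [ 0.454 -0.267  0.04 ]
310 186 [ 0.453 -0.267  0.034]
311 187 [ 0.452 -0.27   0.03 ]
321 181 [ 0.451 -0.318  0.036]
323 181 [ 0.444 -0.318  0.038]
324 182 [ 0.438 -0.314  0.038]
```

Call:
apply_moves(motion=[[0.001,0,0.01,0],[0,0,0.006,0],[0,0,0.004,0],[0,0,0,0]])

```text
time_s: 4.35
eef_pos: [0.4552, -0.2987, 0.0069]
ee_rot: [-0.0, 0.994, -0.106, -0.0]
contact_force: [-0.1, 0.0, -0.7]
width: 0.501
```

```bash
python3 mv.py .4538 -.298 .0 -12.2; python3 look.py scene .45 -.3 .03 50 8 g2
```

```text
pos [ 0.4552 -0.2987  0.0069] yaw -12.18 tilt [-0.001  0.    -1.   ] t 4.35 F [-0.1  0.  -0.7] T [-0.    0.03  0.02] w 0.501 q [ 0.5   0.94 -0.    1.94  0.01  0.26 -1.29]
shift tool [-0.0016 -0.0004  0.0069] turn 0.02
origin 267 147 time 4.4
```

View pics/g2.png

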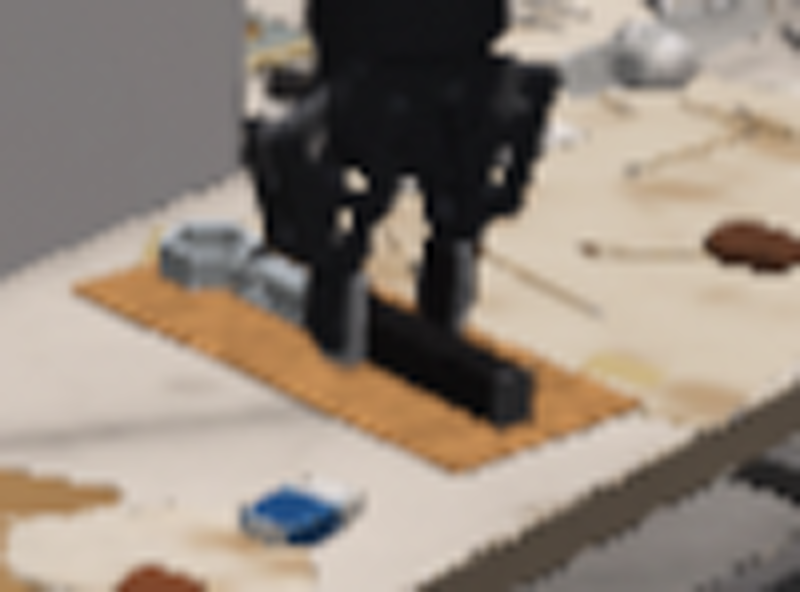

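Call:
apply_moves(motion=[[-0.001,0,0.001,0],[0,0,0,0],[0,0,0,0],[0,0,0,0],[0,0,0,0]], grip=1, grip_force=80)

```text
time_s: 4.82
eef_pos: [0.4544, -0.299, 0.0071]
ee_rot: [0.0, 0.994, -0.106, 0.0]
contact_force: [-1.4, 0.4, 5.3]
width: 0.185
```

```bash
python3 mv.py .4538 -.298 .0 -12.2; python3 look.py scene .45 -.3 .03 50 8 g3
```

```text
pos [ 0.4544 -0.299   0.0071] yaw -12.21 tilt [ 0.    -0.001 -1.   ] t 4.8167 F [-1.4  0.4  5.3] T [ 0.01  0.33 -0.08] w 0.185 q [ 0.5   0.94 -0.    1.95  0.01  0.25 -1.29]
shift tool [-0.0008 -0.0009  0.0071] turn -0.01
origin 267 147 time 4.8667
```

View pics/g3.png

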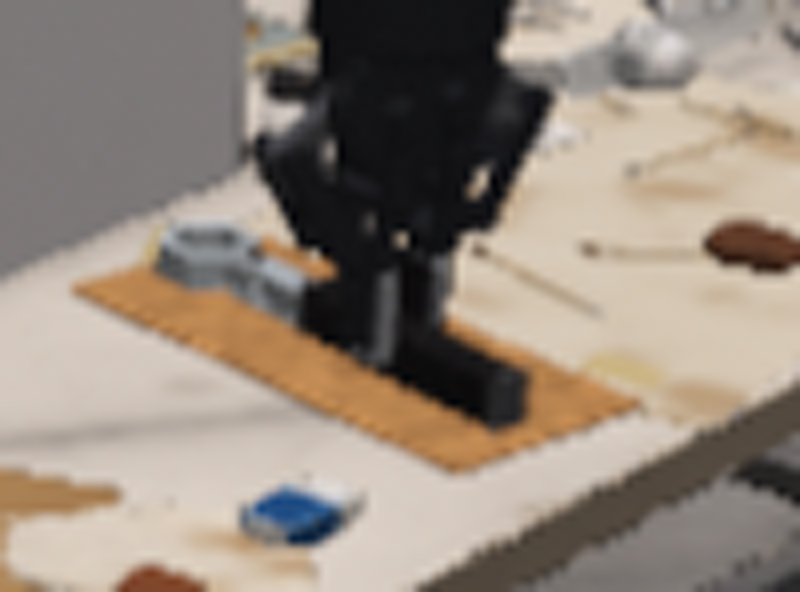

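Call:
apply_moves(motion=[[0,0,-0.01,0],[0,0,-0.02,0],[0,0,-0.03,0],[0,0,-0.03,0],[0,0,-0.02,0]])

```text
time_s: 5.28
eef_pos: [0.4549, -0.2988, 0.119]
ee_rot: [0.0, 0.994, -0.106, 0.001]
contact_force: [-0.1, 0.1, -2.9]
width: 0.192
```

```bash
python3 mv.py .49 -.14 .12 68; python3 look.py scene .5 -.3 .1 60 6 l1;python3 look.py top .5 -.3 .1 60 6 l1t
```

```text
pos [ 0.4549 -0.2988  0.119 ] yaw -12.17 tilt [ 0.001 -0.001 -1.   ] t 5.2833 F [-0.1  0.1 -2.9] T [ 0.03  0.07 -0.01] w 0.192 q [ 0.5   0.74 -0.    1.91  0.    0.48 -1.29]
shift tool [ 0.0008 -0.1626 -0.0011] turn -80.17
origin 245 113 time 5.3333
origin 275 136 time 5.3833
```

View pics/l1.png

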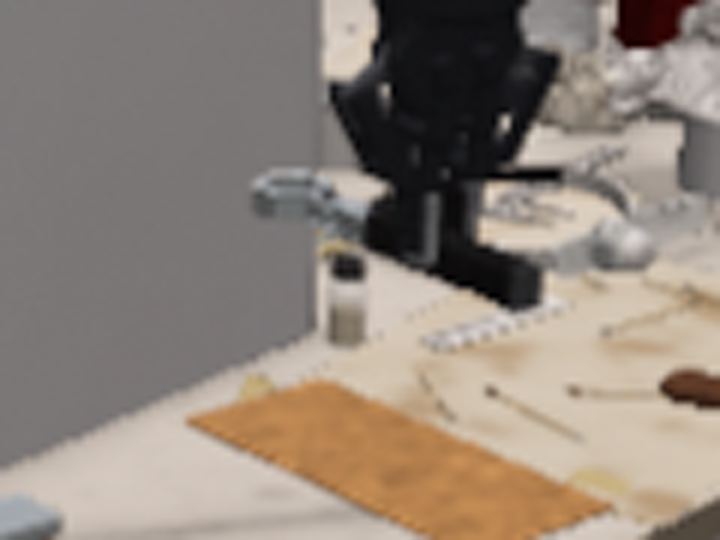

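View pics/l1t.png

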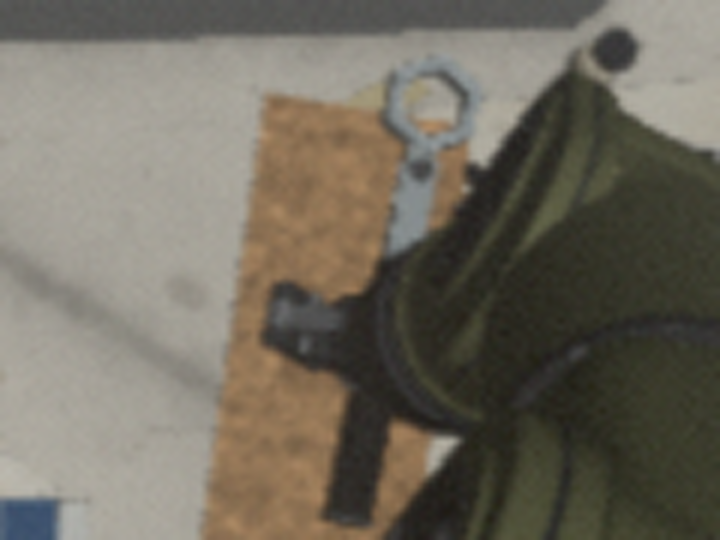

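Run:
```python
from h import *
c=dict(np.load("l1t.npz"))
for h in(.1,.115,.131,.145):print(h,unproj(c,346.8,153,h).round(4))
P=cloud(c)
for (x,y) in [(395,90),(475,100),(410,240),(350,480),(410,210)]:
    print(P[136+y//6-1:136+y//6+2,275+x//6-1:275+x//6+2,2].round(3).tolist())
c=dict(np.load("l1.npz"));P=cloud(c)
m=(P[...,0]>.5)&(P[...,0]<.6)&(P[...,1]<-.28)&(P[...,1]>-.37)&(P[...,2]>.07)&(P[...,2]<.2)
print(P[m].mean(0),P[m].min(0),P[m].max(0),np.percentile(P[m],[10,50,90],axis=0))
```

```text
0.1 [ 0.5746 -0.3311  0.1   ]
0.115 [ 0.5716 -0.3274  0.115 ]
0.131 [ 0.5684 -0.3235  0.131 ]
0.145 [ 0.5656 -0.3201  0.145 ]
[[0.121, 0.137, 0.135], [0.132, 0.133, 0.137], [0.127, 0.136, 0.135]]
[[0.131, 0.137, -0.003], [0.135, 0.136, -0.001], [0.135, 0.136, 0.005]]
[[0.136, 0.137, 0.135], [0.137, 0.135, 0.321], [0.293, 0.321, 0.334]]
[[0.136, 0.137, 0.142], [0.143, 0.144, 0.142], [0.137, 0.141, 0.139]]
[[0.133, 0.137, 0.132], [0.135, 0.138, 0.138], [0.136, 0.139, 0.136]]
[ 0.54904873 -0.31328569  0.12597479] [ 0.50156288 -0.34304298  0.11452216] [ 0.58872367 -0.29891007  0.13694827] [[ 0.51559205 -0.33210698  0.11771525]
 [ 0.5534022  -0.309868    0.12679212]
 [ 0.5791384  -0.30343528  0.13237055]]
```

Call:
apply_moves(motion=[[0,0,0,-6.7],[0,0,0,-6.7],[0,0,0,-6.7],[0,0,0,-6.7],[0,0,0,-6.7]])

```text
time_s: 5.8
eef_pos: [0.4536, -0.2981, 0.1154]
ee_rot: [-0.001, 0.982, 0.188, -0.001]
contact_force: [0.4, 0.4, -3.7]
width: 0.186
```

Call:
apply_moves(motion=[[0,0,0,-6.7],[0,0,0,-6.7],[0,0,0,-6.7],[0,0,0,-6.7],[0,0,0,-6.7]])

```text
time_s: 6.22
eef_pos: [0.4536, -0.2982, 0.1154]
ee_rot: [-0.001, 0.886, 0.463, -0.001]
contact_force: [-0.7, 0.0, -2.6]
width: 0.188
```

Call:
apply_moves(motion=[[0,0,0,-6.6],[0,0,0,-6.6],[0,0,0,0]])

```text
time_s: 6.47
eef_pos: [0.4534, -0.2983, 0.1154]
ee_rot: [-0.001, 0.828, 0.56, -0.0]
contact_force: [-0.2, -0.2, -1.9]
width: 0.184
```

```bash
python3 - <<'E'
import numpy as np
print(np.array([.539,-.027])-.115*np.array([np.cos(np.radians(68)),np.sin(np.radians(68))]))
E
python3 mv.py .496 -.1336 .09 68
```

```text
[ 0.49592024 -0.13362614]
pos [ 0.4534 -0.2983  0.1154] yaw 68.18 tilt [-0.002  0.002 -1.   ] t 6.4667 F [-0.2 -0.2 -1.9] T [-0.14  0.03 -0.03] w 0.184 q [ 0.72  0.77 -0.38  1.9   0.5   0.56 -0.37]
shift tool [ 0.1687 -0.0217  0.0256] turn 0.18
```

Call:
apply_moves(motion=[[0.034,-0.0043,0,0],[0.034,-0.0043,0,0],[0.034,-0.0043,0,0],[0.034,-0.0043,0,0],[0.0327,-0.0043,0,0]])

```text
time_s: 6.88
eef_pos: [0.4975, -0.1323, 0.1159]
ee_rot: [-0.001, 0.83, 0.558, -0.0]
contact_force: [-0.2, -0.6, -3.1]
width: 0.187
```

Call:
apply_moves(motion=[[0,0,0.015,0],[0,0,0.013,0],[0,0,0,0]])

```text
time_s: 7.13
eef_pos: [0.496, -0.1331, 0.0863]
ee_rot: [-0.002, 0.829, 0.559, -0.002]
contact_force: [0.2, -0.5, -1.8]
width: 0.186
```

```bash
python3 mv.py .496 -.1336 .085 68; python3 look.py scene .53 -.05 .08 40 9 a1;python3 look.py top .53 -.05 .08 40 9 a1t
```

```text
pos [ 0.496  -0.1331  0.0863] yaw 67.97 tilt [-0.005  0.001 -1.   ] t 7.1333 F [ 0.2 -0.5 -1.8] T [-0.2   0.07 -0.07] w 0.186 q [ 0.34  0.79 -0.27  2.01  0.49  0.42 -0.7 ]
shift tool [-0.0005  0.0002  0.0013] turn -0.03
origin 199 155 time 7.1833
origin 199 140 time 7.2333
```

View pics/a1.png

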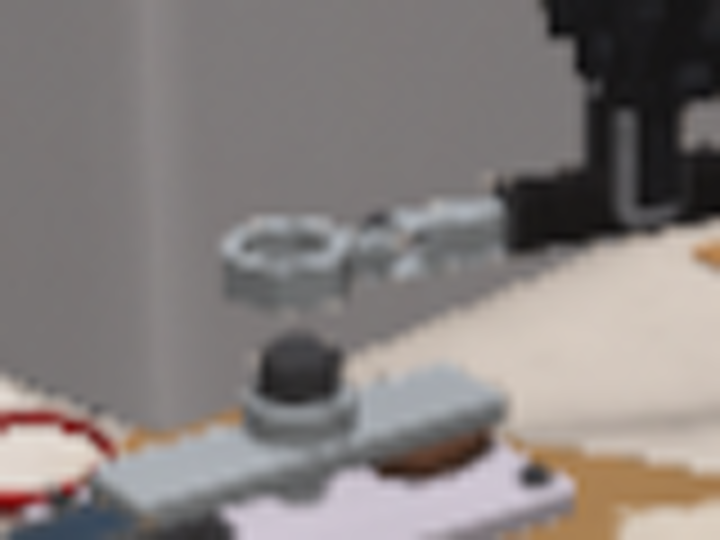

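View pics/a1t.png

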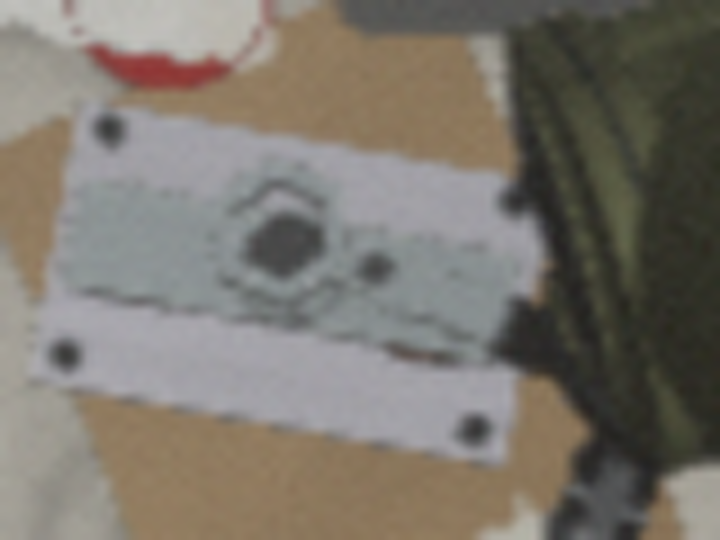

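Run:
```python
from h import *
c=dict(np.load("a1t.npz"));s=dict(np.load("a1.npz"))
R=np.array([.496,-.1331])+.115*np.array([np.cos(np.radians(68)),np.sin(np.radians(68))]);print(R)
f=lambda c,p,o:((proj(c,p)-o+.5)*9-.5).round(0)
for z in(.082,.098):print(z,f(c,[*R,z],[199,140]),f(s,[*R,z],[199,155]))
for z in(.047,.06,.064):print(z,f(c,[.539,-.027,z],[199,140]),f(s,[.539,-.027,z],[199,155]))
# hex outline overlay
for nm,c,o in(("a1t",c,[199,140]),("a1",s,[199,155])):
    im=cv2.imread(f"pics/{nm}.png")
    for z,Rr,col in((.098,.019/np.cos(np.pi/6),(0,0,255)),(.098,.013/np.cos(np.pi/6),(0,255,255)),(.082,.019/np.cos(np.pi/6),(255,0,255))):
        t=np.radians(68)+np.arange(6)*np.pi/3
        p=np.array([f(c,[R[0]+Rr*np.cos(a),R[1]+Rr*np.sin(a),z],o) for a in t]).astype(np.int32)
        cv2.polylines(im,[p],True,col,1)
    for z in(.047,.06):
        t=np.radians(8)+np.arange(6)*np.pi/3
        p=np.array([f(c,[.539+.01386*np.cos(a),-.027+.01386*np.sin(a),z],o) for a in t]).astype(np.int32)
        cv2.polylines(im,[p],True,(0,255,0),1)
    cv2.imwrite(f"pics/{nm}o.png",im[80:450,150:550])
```

```text
[ 0.53907976 -0.02647386]
0.082 [285. 243.] [295. 285.]
0.098 [284. 234.] [294. 236.]
0.047 [289. 263.] [299. 390.]
0.06 [288. 256.] [298. 351.]
0.064 [288. 254.] [298. 339.]
```

View pics/a1to.png

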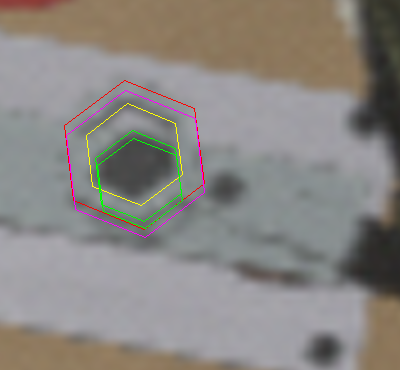

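View pics/a1o.png

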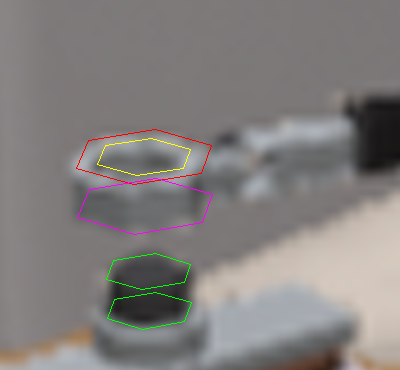

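Call:
apply_moves(motion=[[0,0,0.008,0],[0,0,0.006,0],[0,0,0.004,0],[0,0,0.002,0],[0,0,0,0]])

```text
time_s: 7.65
eef_pos: [0.4974, -0.1344, 0.068]
ee_rot: [-0.0, 0.829, 0.559, -0.0]
contact_force: [0.5, 0.6, -2.3]
width: 0.185
```

```bash
python3 mv.py .496 -.1336 .05 68; python3 look.py scene .53 -.05 .08 40 9 a2;python3 look.py top .53 -.05 .08 40 9 a2t
```

```text
pos [ 0.4974 -0.1344  0.068 ] yaw 67.98 tilt [-0.001  0.    -1.   ] t 7.65 F [ 0.5  0.6 -2.3] T [-0.14  0.01  0.04] w 0.185 q [ 0.32  0.82 -0.25  2.01  0.51  0.37 -0.72]
shift tool [ 0.0002 -0.0016  0.018 ] turn -0.02
origin 199 155 time 7.7
origin 199 140 time 7.75
```

View pics/a2.png

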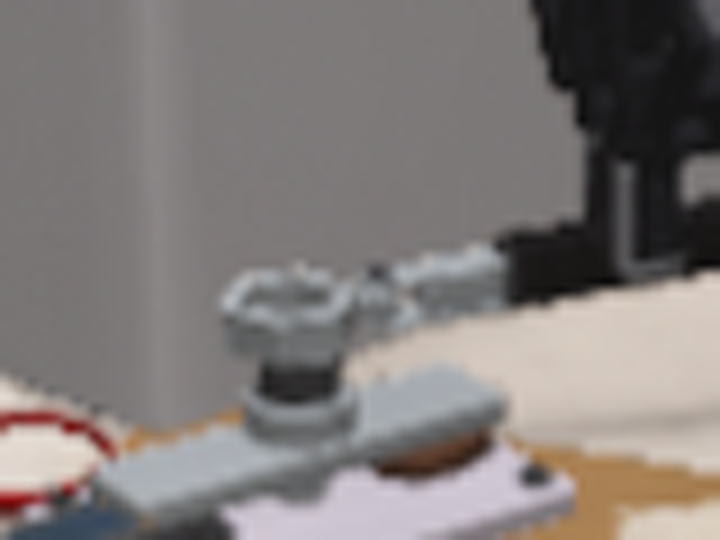

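View pics/a2t.png

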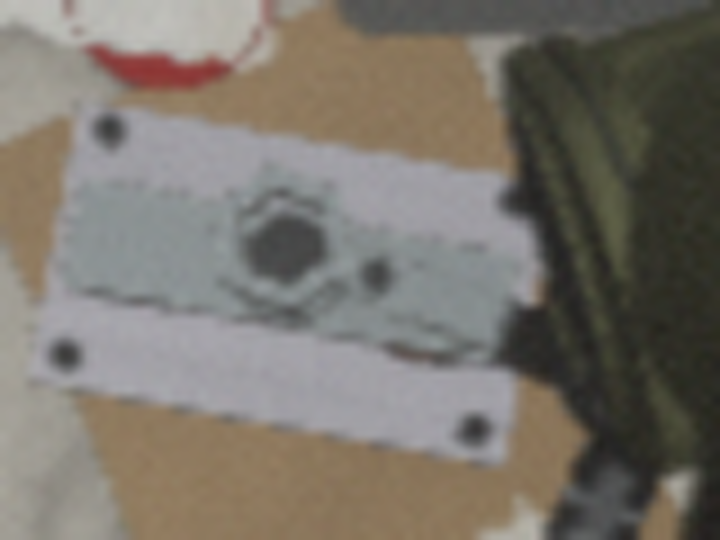

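Call:
apply_moves(motion=[[-0.0018,-0.0012,0,0],[0,0,0.002,0],[0,0,0.002,0],[0,0,0.002,0],[0,0,0,0]])

```text
time_s: 8.17
eef_pos: [0.4958, -0.1354, 0.0621]
ee_rot: [-0.0, 0.829, 0.559, -0.0]
contact_force: [-0.2, 0.1, -2.5]
width: 0.185
```

```bash
python3 mv.py .496 -.1336 .05 68; python3 look.py scene .53 -.05 .08 40 9 a3
```

```text
pos [ 0.4958 -0.1354  0.0621] yaw 68.02 tilt [-0.  0. -1.] t 8.1667 F [-0.2  0.1 -2.5] T [-0.12  0.03  0.04] w 0.185 q [ 0.32  0.83 -0.23  2.02  0.52  0.35 -0.72]
shift tool [ 0.0017 -0.0005  0.0121] turn 0.02
origin 199 155 time 8.2167
```

View pics/a3.png

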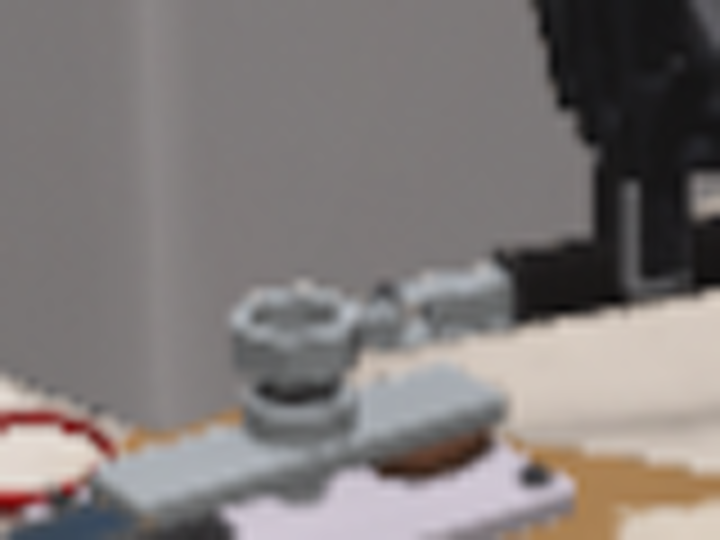

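Call:
apply_moves(motion=[[0,0,0.002,0],[0,0,0.002,0],[0,0,0,0]])

```text
time_s: 8.47
eef_pos: [0.4958, -0.1354, 0.0581]
ee_rot: [-0.0, 0.829, 0.559, -0.0]
contact_force: [-0.4, 0.0, -2.7]
width: 0.191
```

```bash
python3 mv.py .496 -.1336 .05 68
```

```text
pos [ 0.4958 -0.1354  0.0581] yaw 68.01 tilt [-0.  0. -1.] t 8.4667 F [-0.4  0.  -2.7] T [-0.07  0.03  0.05] w 0.191 q [ 0.32  0.84 -0.23  2.02  0.53  0.34 -0.72]
shift tool [ 0.0018 -0.0005  0.0081] turn 0.01
```

Call:
apply_moves(motion=[[0,0,0.002,0],[0,0,0.002,0],[0,0,0,0]])

```text
time_s: 8.72
eef_pos: [0.4958, -0.1354, 0.0541]
ee_rot: [-0.0, 0.829, 0.559, -0.0]
contact_force: [0.2, 0.4, -2.3]
width: 0.186
```

```bash
python3 mv.py .496 -.1336 .05 68
```

```text
pos [ 0.4958 -0.1354  0.0541] yaw 68.02 tilt [-0.  0. -1.] t 8.7167 F [ 0.2  0.4 -2.3] T [-0.1   0.07 -0.05] w 0.186 q [ 0.31  0.84 -0.22  2.02  0.53  0.33 -0.73]
shift tool [ 0.0017 -0.0005  0.0041] turn 0.02
```

Call:
apply_moves(motion=[[0,0,0.0015,0],[0,0,0.0015,0],[0,0,0,0]])

```text
time_s: 8.97
eef_pos: [0.496, -0.1355, 0.0513]
ee_rot: [0.0, 0.829, 0.559, -0.0]
contact_force: [-0.7, -0.8, -1.6]
width: 0.188
```

```bash
python3 mv.py .496 -.1336 .05 68; python3 look.py scene .53 -.05 .08 40 9 a4;python3 look.py top .53 -.05 .08 40 9 a4t
```

```text
pos [ 0.496  -0.1355  0.0513] yaw 68.0 tilt [-0. -0. -1.] t 8.9667 F [-0.7 -0.8 -1.6] T [-0.11  0.05 -0.03] w 0.188 q [ 0.31  0.85 -0.22  2.02  0.53  0.32 -0.73]
shift tool [ 0.0018 -0.0007  0.0013] turn 0.0
origin 199 155 time 9.0167
origin 199 140 time 9.0667
```

View pics/a4.png

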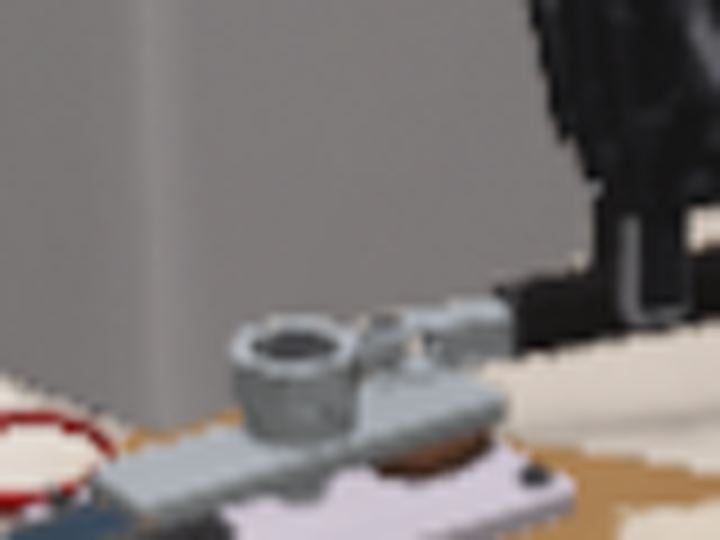

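View pics/a4t.png

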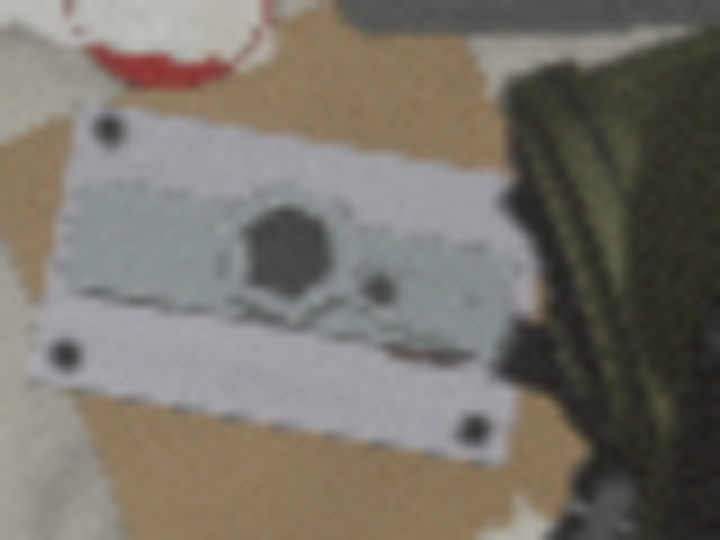

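Call:
apply_moves(motion=[[0,0,0.001,0],[0,0,0,0]])

```text
time_s: 9.23
eef_pos: [0.496, -0.1356, 0.0506]
ee_rot: [0.0, 0.829, 0.559, 0.0]
contact_force: [-1.0, 0.1, 0.2]
width: 0.185
```

Call:
apply_moves(motion=[[0,0,0.001,0],[0,0,0,0]])

```text
time_s: 9.4
eef_pos: [0.496, -0.1357, 0.0497]
ee_rot: [0.0, 0.829, 0.559, -0.0]
contact_force: [-1.5, -1.4, 2.9]
width: 0.184
```

```bash
python3 mv.py .496 -.1336 .05 68
```

```text
pos [ 0.496  -0.1357  0.0497] yaw 68.0 tilt [ 0. -0. -1.] t 9.4 F [-1.5 -1.4  2.9] T [0.05 0.11 0.07] w 0.184 q [ 0.31  0.85 -0.21  2.02  0.53  0.32 -0.73]
shift tool [ 0.002  -0.0008 -0.0003] turn -0.0
```

```bash
cat > st.py <<'E'
from mv import *
s,r=tool();a=np.degrees(np.arctan2(r[1,0],r[0,0]))
r2=s["eef_pos"][:2]+.1165*r[:2,0]
print("t",round(s["time_s"],2),"yaw",a.round(2),"ringest",r2.round(4),"z",s["eef_pos"][2].round(4),"Ftool",(r.T@s["contact_force"]).round(1),"Ttool",(r.T@s["wrist_torque"]).round(2),"tilt",r[:2,2].round(4),"w",round(s["width"],3))
E
python3 st.py
```

```text
t 9.4 yaw 68.0 ringest [ 0.5396 -0.0277] z 0.0497 Ftool [-1.9 -0.9 -2.9] Ttool [ 0.12  0.01 -0.07] tilt [ 0.0003 -0.0004] w 0.184
```

Call:
apply_moves(motion=[[0.00016,-0.0061,-0.0005,3],[0.00016,-0.0061,0,3],[0.00016,-0.0061,0,3],[0.00016,-0.0061,0,3]])

```text
time_s: 9.73
eef_pos: [0.4741, -0.1242, 0.0502]
ee_rot: [0.0, 0.884, 0.468, -0.0]
contact_force: [-1.8, -1.5, 1.6]
width: 0.186
```

```bash
python3 st.py
```

```text
t 9.73 yaw 55.86 ringest [ 0.5395 -0.0278] z 0.0502 Ftool [-2.3 -0.6 -1.6] Ttool [ 0.16 -0.13 -0.13] tilt [ 0.0001 -0.0005] w 0.186
```

Call:
apply_moves(motion=[[0.0001,-0.0041,0,2],[0.0001,-0.0041,0,2],[0.0001,-0.0041,0,2]])

```text
time_s: 9.98
eef_pos: [0.4645, -0.1169, 0.0501]
ee_rot: [0.0, 0.907, 0.422, -0.0]
contact_force: [-0.5, -2.5, 1.6]
width: 0.188
```

```bash
python3 st.py
```

```text
t 9.98 yaw 49.87 ringest [ 0.5396 -0.0278] z 0.0501 Ftool [-2.2  1.2 -1.6] Ttool [-0.07 -0.32 -0.18] tilt [ 0.0001 -0.0008] w 0.188
```

Call:
apply_moves(motion=[[0.0001,-0.0041,0,2],[0.0001,-0.0041,0,2]])

```text
time_s: 10.15
eef_pos: [0.4584, -0.1113, 0.0501]
ee_rot: [0.0, 0.921, 0.389, -0.0]
contact_force: [-1.4, -2.8, 3.0]
width: 0.187
```

```bash
python3 st.py;python3 look.py top .51 -.05 .08 40 9 b1t
```

```text
t 10.15 yaw 45.81 ringest [ 0.5396 -0.0278] z 0.0501 Ftool [-3.   0.9 -3. ] Ttool [-0.28 -0.42 -0.16] tilt [ 0.0001 -0.0006] w 0.187
origin 199 147 time 10.2
```

View pics/b1t.png

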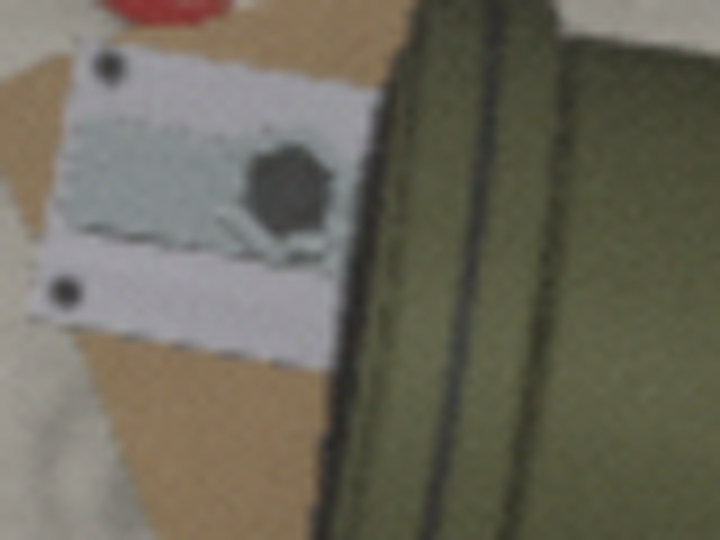

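Add to st.py:
```python
F=r.T@s["contact_force"];T=r.T@s["wrist_torque"];print("Mbolt",round(-T[2]+.1165*F[1],3),"Mpivot",round(-T[2]+.0865*F[1],3))
```

```text
(no output)
```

Call:
apply_moves(motion=[[0.0001,-0.0041,0,2],[0.0001,-0.0041,0,2]])

```text
time_s: 10.37
eef_pos: [0.4527, -0.1053, 0.05]
ee_rot: [0.0, 0.934, 0.357, -0.0]
contact_force: [-1.5, -3.2, 2.2]
width: 0.188
```

```bash
python3 st.py
```

```text
t 10.37 yaw 41.79 ringest [ 0.5396 -0.0277] z 0.05 Ftool [-3.3  1.4 -2.2] Ttool [-0.37 -0.46 -0.06] tilt [-0.     -0.0005] w 0.188
Mbolt 0.221 Mpivot 0.179
```

Call:
apply_moves(motion=[[0.0001,-0.0041,0,2],[0.0001,-0.0041,0,2]])

```text
time_s: 10.53
eef_pos: [0.4474, -0.0989, 0.05]
ee_rot: [0.0, 0.946, 0.324, -0.0]
contact_force: [-1.6, -4.2, 1.4]
width: 0.183
```

```bash
python3 st.py
```

```text
t 10.53 yaw 37.76 ringest [ 0.5395 -0.0275] z 0.05 Ftool [-3.9  2.3 -1.4] Ttool [-0.55 -0.56  0.03] tilt [-0.     -0.0005] w 0.183
Mbolt 0.238 Mpivot 0.168
```

Call:
apply_moves(motion=[[0.0001,-0.0041,0,2],[0.0001,-0.0041,0,2]])

```text
time_s: 10.7
eef_pos: [0.4427, -0.0921, 0.05]
ee_rot: [0.0, 0.957, 0.29, -0.0]
contact_force: [-2.0, -3.9, 1.8]
width: 0.184
```

```bash
python3 st.py
```

```text
t 10.7 yaw 33.77 ringest [ 0.5395 -0.0274] z 0.05 Ftool [-3.8  2.1 -1.8] Ttool [-0.62 -0.56  0.06] tilt [-0.     -0.0005] w 0.184
Mbolt 0.181 Mpivot 0.119
```

Call:
apply_moves(motion=[[0.0001,-0.0041,0,2],[0.0001,-0.0041,0,2]])

```text
time_s: 10.87
eef_pos: [0.4384, -0.0851, 0.05]
ee_rot: [0.0, 0.966, 0.257, -0.0]
contact_force: [-1.8, -4.7, 1.6]
width: 0.186
```

```bash
python3 st.py
```

```text
t 10.87 yaw 29.76 ringest [ 0.5395 -0.0272] z 0.05 Ftool [-3.9  3.2 -1.6] Ttool [-0.74 -0.52  0.14] tilt [ 0.     -0.0005] w 0.186
Mbolt 0.23 Mpivot 0.135
```

Call:
apply_moves(motion=[[0.0001,-0.0041,0,2],[0.0001,-0.0041,0,2]])

```text
time_s: 11.03
eef_pos: [0.435, -0.0784, 0.05]
ee_rot: [0.001, 0.975, 0.223, 0.0]
contact_force: [-0.8, -8.6, 1.2]
width: 0.187
```

```bash
python3 st.py
```

```text
t 11.03 yaw 25.74 ringest [ 0.5399 -0.0278] z 0.05 Ftool [-4.4  7.4 -1.1] Ttool [-1.5  -0.65  0.14] tilt [ 0.0008 -0.0011] w 0.187
Mbolt 0.723 Mpivot 0.501
```

Call:
apply_moves(motion=[[0.0001,-0.003,0,2],[0.0001,-0.003,0,2]])

```text
time_s: 11.2
eef_pos: [0.4326, -0.0728, 0.05]
ee_rot: [0.001, 0.982, 0.189, 0.0]
contact_force: [-1.6, -7.1, 1.1]
width: 0.184
```

```bash
python3 st.py
```

```text
t 11.2 yaw 21.74 ringest [ 0.5408 -0.0297] z 0.05 Ftool [-4.1  6.  -1. ] Ttool [-1.2  -0.5   0.07] tilt [ 0.0006 -0.0011] w 0.184
Mbolt 0.623 Mpivot 0.444
```

Call:
apply_moves(motion=[[0.0001,-0.003,0,2],[0,0,0,0]])

```text
time_s: 11.37
eef_pos: [0.4315, -0.0699, 0.05]
ee_rot: [0.001, 0.985, 0.171, 0.0]
contact_force: [-1.2, -6.7, 2.6]
width: 0.184
```

```bash
python3 st.py;python3 look.py top .5 -.05 .08 40 9 k1t;python3 look.py scene .5 -.05 .08 40 9 k1
```

```text
t 11.37 yaw 19.74 ringest [ 0.5412 -0.0305] z 0.05 Ftool [-3.4  5.9 -2.6] Ttool [-1.31 -0.46  0.15] tilt [ 0.0006 -0.0011] w 0.184
Mbolt 0.544 Mpivot 0.366
origin 199 151 time 11.4167
origin 207 158 time 11.4667
```

View pics/k1t.png

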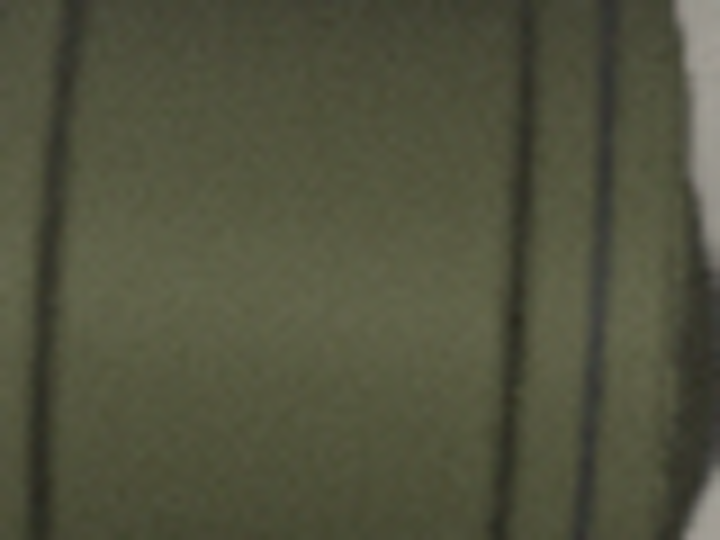

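View pics/k1.png

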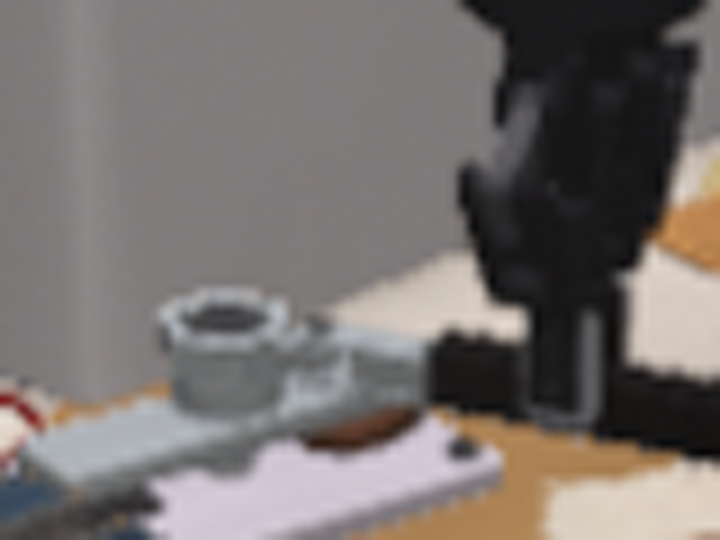

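Call:
apply_moves(motion=[[0.0001,-0.003,0,2],[0.0001,-0.003,0,2],[0,0,0,0]])

```text
time_s: 11.72
eef_pos: [0.4297, -0.0641, 0.05]
ee_rot: [0.001, 0.991, 0.137, 0.0]
contact_force: [-1.6, -6.1, 1.7]
width: 0.183
```

```bash
python3 st.py;python3 look.py scene .5 -.05 .08 40 9 k2
```

```text
t 11.72 yaw 15.74 ringest [ 0.5418 -0.0325] z 0.05 Ftool [-3.2  5.5 -1.7] Ttool [-1.35 -0.32  0.17] tilt [ 0.0005 -0.001 ] w 0.183
Mbolt 0.469 Mpivot 0.305
origin 207 158 time 11.7667
```

View pics/k2.png

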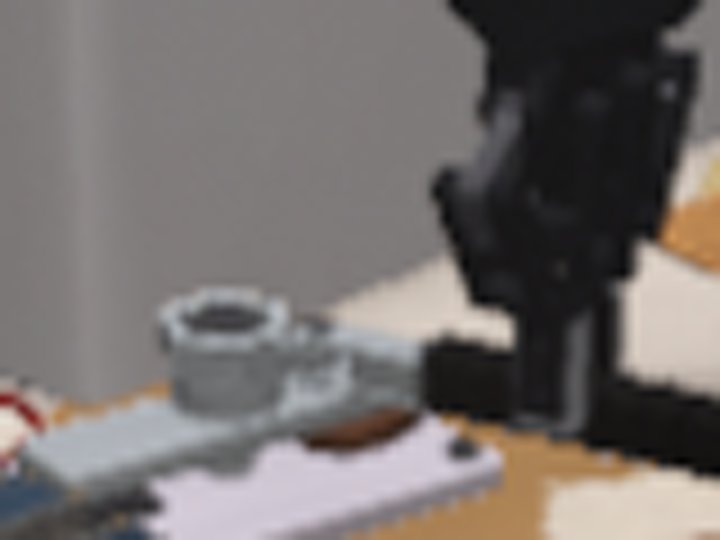

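Call:
apply_moves(motion=[[0,0.003,0,-2],[0,0.003,0,-2],[0,0.003,0,-2],[0,0.003,0,-2],[0,0.003,0,-2]])

```text
time_s: 12.18
eef_pos: [0.4351, -0.0786, 0.05]
ee_rot: [0.001, 0.974, 0.224, 0.0]
contact_force: [-0.7, -5.9, 1.9]
width: 0.185
```

```bash
python3 st.py
```

```text
t 12.18 yaw 25.94 ringest [ 0.5398 -0.0277] z 0.05 Ftool [-3.2  5.  -1.9] Ttool [-1.22 -0.53  0.07] tilt [ 0.0007 -0.0011] w 0.185
Mbolt 0.513 Mpivot 0.364
```

Call:
apply_moves(motion=[[0,0.002,0,-1.1],[0,0.0041,0,-2],[0,0.0041,0,-2],[0,0,0,0]])

```text
time_s: 12.52
eef_pos: [0.4397, -0.0874, 0.05]
ee_rot: [0.0, 0.963, 0.269, -0.0]
contact_force: [-2.5, -3.2, 2.4]
width: 0.189
```

```bash
python3 st.py;python3 look.py scene .5 -.05 .08 40 9 k3
```

```text
t 12.52 yaw 31.15 ringest [ 0.5394 -0.0271] z 0.05 Ftool [-3.8  1.5 -2.4] Ttool [-0.47 -0.54  0.19] tilt [ 0.     -0.0001] w 0.189
Mbolt -0.015 Mpivot -0.059
origin 207 158 time 12.5667
```

View pics/k3.png

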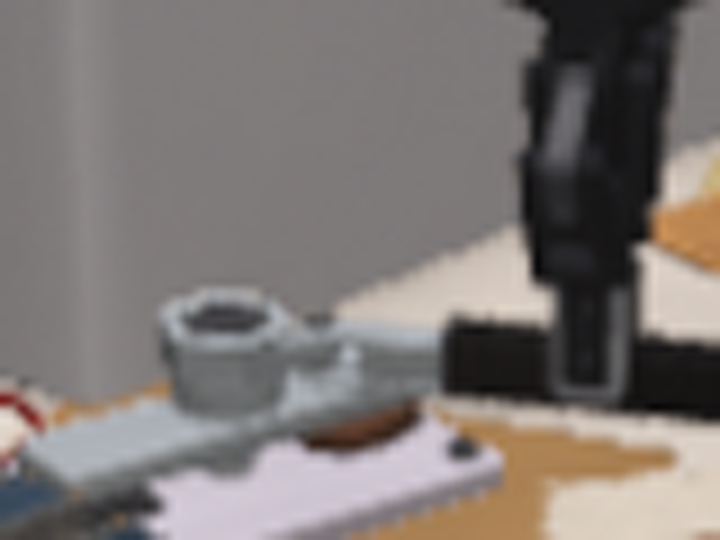

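Call:
apply_moves(motion=[[-0.0004,0.0041,0,-2],[-0.0004,0.0021,0,-1],[0,0,0,0]])

```text
time_s: 12.82
eef_pos: [0.4429, -0.0924, 0.05]
ee_rot: [-0.0, 0.956, 0.294, 0.001]
contact_force: [-1.5, -2.9, 1.9]
width: 0.188
```

```bash
python3 st.py
```

```text
t 12.82 yaw 34.21 ringest [ 0.5393 -0.0269] z 0.05 Ftool [-2.8  1.5 -1.9] Ttool [-0.39 -0.16  0.19] tilt [0.0013 0.0005] w 0.188
Mbolt -0.011 Mpivot -0.057
```

Call:
apply_moves(motion=[[0,0,-0.002,0],[0,0,-0.002,0],[0,0,-0.002,0]])

```text
time_s: 13.07
eef_pos: [0.4427, -0.0921, 0.056]
ee_rot: [-0.0, 0.956, 0.294, 0.0]
contact_force: [2.6, -1.5, -2.9]
width: 0.182
```

```bash
python3 st.py
```

```text
t 13.07 yaw 34.14 ringest [ 0.5392 -0.0267] z 0.056 Ftool [1.4 2.7 2.9] Ttool [-0.49 -0.25  0.2 ] tilt [0.0008 0.0005] w 0.182
Mbolt 0.113 Mpivot 0.033
```

Call:
apply_moves(motion=[[0,0.0005,-0.003,0],[0,0,-0.003,0],[0,0,-0.003,0],[0,0,-0.004,0],[0,0,-0.005,0]])

```text
time_s: 13.48
eef_pos: [0.4417, -0.0925, 0.0743]
ee_rot: [-0.0, 0.956, 0.294, -0.001]
contact_force: [-0.3, 0.9, -2.4]
width: 0.189
```

```bash
python3 st.py
```

```text
t 13.48 yaw 34.18 ringest [ 0.5381 -0.027 ] z 0.0743 Ftool [ 0.3 -0.9  2.4] Ttool [ 0.08 -0.13  0.02] tilt [-0.0013  0.0004] w 0.189
Mbolt -0.128 Mpivot -0.101
```

Call:
apply_moves(motion=[[0,0,-0.012,0],[0,0,-0.02,0],[0,0,-0.02,0],[0,0,0,0]])

```text
time_s: 13.82
eef_pos: [0.4436, -0.0931, 0.1289]
ee_rot: [0.001, 0.956, 0.293, 0.002]
contact_force: [0.3, 0.4, -1.4]
width: 0.183
```

```bash
python3 st.py;python3 look.py scene .5 -.05 .08 50 7 u1;  python3 - <<'E'
from h import *
# mat from initial top/scene image
for n,h in(("top",.003),("scene",.003)):
    c=dict(np.load(n+"0.npz"));im=rect(c,.36,.62,-.42,-.2,h,3000,None)
    hsv=cv2.cvtColor(im,cv2.COLOR_RGB2HSV);m=((hsv[...,1]>95)&(hsv[...,0]>5)&(hsv[...,0]<22)&(hsv[...,2]>70)).astype(np.uint8)
    m=cv2.morphologyEx(m,cv2.MORPH_CLOSE,np.ones((61,61)));m=cv2.morphologyEx(m,cv2.MORPH_OPEN,np.ones((61,61)))
    k,_=cv2.findContours(m,cv2.RETR_EXTERNAL,cv2.CHAIN_APPROX_NONE);k=max(k,key=cv2.contourArea)
    (u,v),wh,a=cv2.minAreaRect(k);print(n,.62-v/3000,-.2-u/3000,np.array(wh)/3,a)
    cv2.imwrite(f"pics/mat_{n}.png",cv2.drawContours(cv2.cvtColor(im,cv2.COLOR_RGB2BGR),[k],-1,(0,0,255),2))
E
```

```text
t 13.82 yaw 34.13 ringest [ 0.54   -0.0277] z 0.1289 Ftool [ 0.5 -0.1  1.4] Ttool [-0.04 -0.12 -0.02] tilt [ 0.0046 -0.0005] w 0.183
Mbolt 0.008 Mpivot 0.011
origin 197 151 time 13.8667
top 0.48325230916341144 -0.3075086263020833 [ 95.88449097 216.14959717] 8.888359069824219
scene 0.4766666666666667 -0.29033333333333333 [232.66666667  97.33333333] 90.0
```

View pics/mat_top.png

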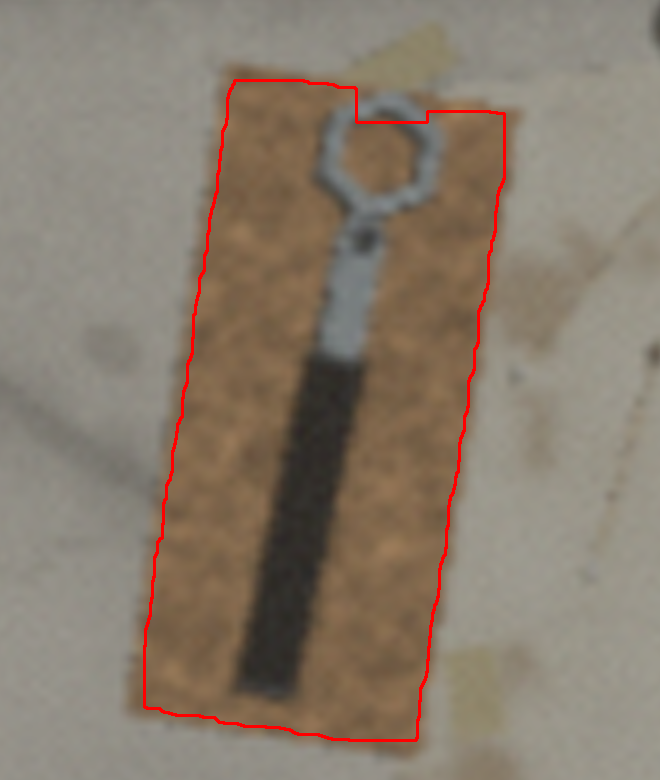

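View pics/u1.png

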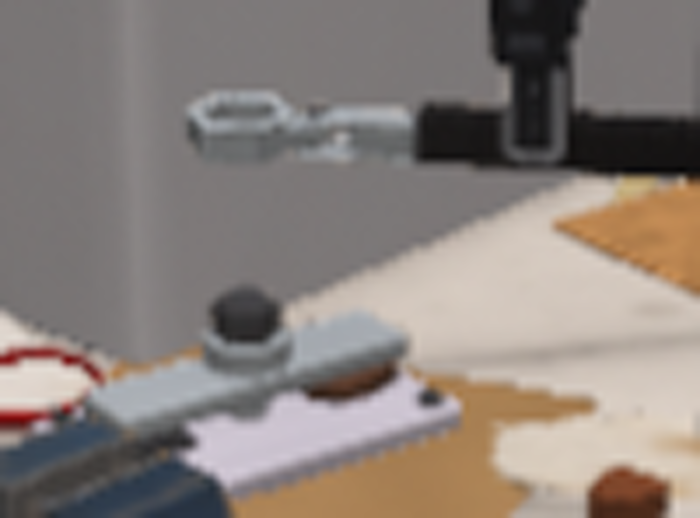

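Call:
apply_moves(motion=[[0,0,0,7.0],[0,0,0,7.0],[0,0,0,7.0],[0,0,0,7.0],[0,0,0,7.0]])

```text
time_s: 14.28
eef_pos: [0.4415, -0.0928, 0.1252]
ee_rot: [-0.0, 1.0, -0.01, -0.001]
contact_force: [0.8, 0.6, -2.5]
width: 0.185
```

Call:
apply_moves(motion=[[0,0,0,7.0],[0,0,0,0.4],[0,0,0,0]])

```text
time_s: 14.53
eef_pos: [0.4417, -0.0927, 0.1254]
ee_rot: [0.0, 0.998, -0.071, -0.001]
contact_force: [0.1, -0.3, -2.6]
width: 0.186
```

```bash
python3 mv.py .443 -.302 .05 -8.3
```

```text
pos [ 0.4417 -0.0927  0.1254] yaw -8.09 tilt [-0.002 -0.    -1.   ] t 14.5333 F [ 0.1 -0.3 -2.6] T [-0.01  0.15  0.02] w 0.186 q [ 0.08  0.66  0.03  2.18 -0.07  0.31 -1.54]
shift tool [0.0308 0.207  0.0754] turn 0.21
```

Call:
apply_moves(motion=[[0.006,0.0404,0,0],[0.006,0.0404,0,0],[0.006,0.0404,0,0],[0.006,0.0404,0,0],[0.006,0.0404,0,0]])

```text
time_s: 14.95
eef_pos: [0.4421, -0.299, 0.1256]
ee_rot: [-0.0, 0.998, -0.07, -0.001]
contact_force: [1.0, 0.1, -2.5]
width: 0.186
```

Call:
apply_moves(motion=[[0.0008,0.005,0.02,0],[0,0,0.03,0],[0,0,0.025,0],[0,0,0,0]])

```text
time_s: 15.28
eef_pos: [0.4398, -0.3005, 0.0467]
ee_rot: [-0.002, 0.997, -0.071, -0.004]
contact_force: [-0.4, -0.2, -3.1]
width: 0.185
```

```bash
python3 mv.py .443 -.302 .01 -8.3; python3 look.py top .48 -.3 .0 55 7 d1; python3 look.py scene .48 -.3 .0 55 7 d1s
```

```text
pos [ 0.4398 -0.3005  0.0467] yaw -8.14 tilt [-0.008  0.005 -1.   ] t 15.2833 F [-0.4 -0.2 -3.1] T [ 0.09  0.19 -0.02] w 0.185 q [ 0.52  0.86 -0.02  1.97  0.05  0.32 -1.24]
shift tool [0.0036 0.0012 0.0367] turn 0.16
origin 272 151 time 15.3333
origin 254 149 time 15.3833
```

View pics/d1.png

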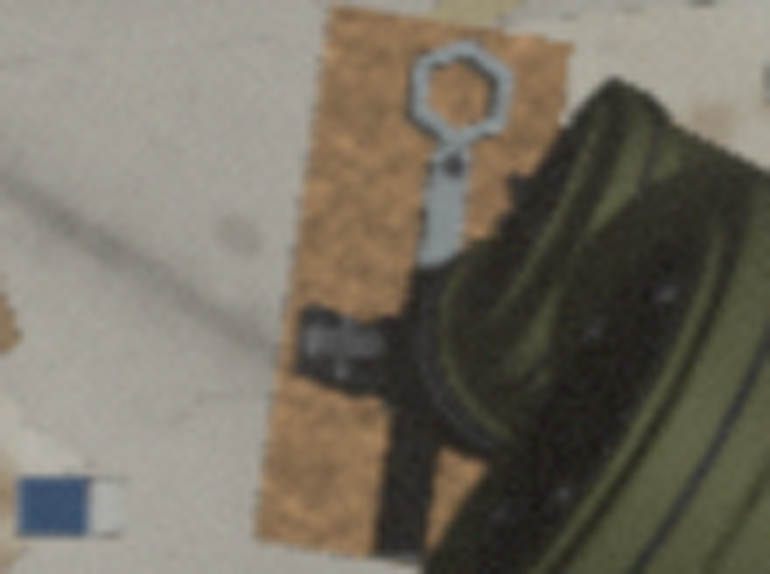

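View pics/d1s.png

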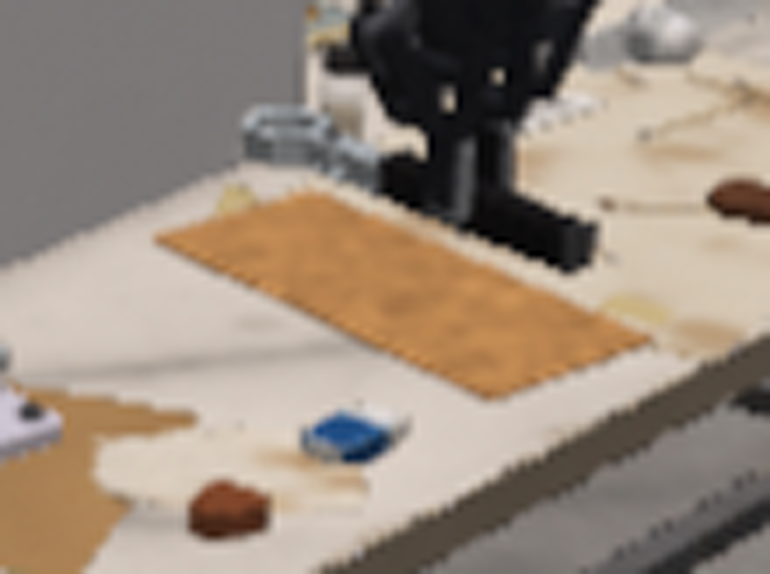

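Call:
apply_moves(motion=[[0.001,0.0008,0.015,0],[0,0,0.012,0],[0,0,0.006,0],[0,0,0.002,0],[0,0,0,0]])

```text
time_s: 15.8
eef_pos: [0.4439, -0.303, 0.0161]
ee_rot: [-0.0, 0.997, -0.072, -0.0]
contact_force: [-0.8, 0.2, -2.0]
width: 0.182
```

```bash
python3 mv.py .443 -.302 .007 -8.3
```

```text
pos [ 0.4439 -0.303   0.0161] yaw -8.25 tilt [-0.  0. -1.] t 15.8 F [-0.8  0.2 -2. ] T [ 0.08  0.16 -0.02] w 0.182 q [ 0.52  0.92 -0.01  1.97  0.05  0.26 -1.25]
shift tool [-0.001  -0.0009  0.0091] turn 0.05
```

Call:
apply_moves(motion=[[0,0,0.003,0],[0,0,0.002,0],[0,0,0.001,0],[0,0,0.001,0],[0,0,0,0]])

```text
time_s: 16.22
eef_pos: [0.4439, -0.3032, 0.009]
ee_rot: [0.0, 0.997, -0.072, -0.0]
contact_force: [-0.2, 0.1, -2.0]
width: 0.186
```

Call:
apply_moves(motion=[[0,0,0.001,0],[0,0,0,0]])

```text
time_s: 16.38
eef_pos: [0.4439, -0.3032, 0.008]
ee_rot: [0.0, 0.997, -0.072, 0.0]
contact_force: [-1.0, 0.0, -2.0]
width: 0.187
```

```bash
python3 mv.py .443 -.302 .007 -8.3
```

```text
pos [ 0.4439 -0.3032  0.008 ] yaw -8.29 tilt [ 0. -0. -1.] t 16.3833 F [-1.  0. -2.] T [0.05 0.18 0.02] w 0.187 q [ 0.52  0.94 -0.01  1.97  0.05  0.24 -1.25]
shift tool [-0.0011 -0.0011  0.001 ] turn 0.01
```

Call:
apply_moves(motion=[[0,0,0.001,0],[0,0,0,0]])

```text
time_s: 16.55
eef_pos: [0.444, -0.3033, 0.0072]
ee_rot: [0.0, 0.997, -0.072, 0.0]
contact_force: [-0.2, 1.0, -1.4]
width: 0.183
```

Call:
apply_moves(motion=[[0,0,0.001,0],[0,0,0,0]])

```text
time_s: 16.72
eef_pos: [0.444, -0.3033, 0.0071]
ee_rot: [0.0, 0.997, -0.072, 0.0]
contact_force: [-0.9, 2.2, 9.0]
width: 0.186
```

```bash
python3 mv.py .443 -.302 .007 -8.3
```

```text
pos [ 0.444  -0.3033  0.0071] yaw -8.29 tilt [ 0.001 -0.    -1.   ] t 16.7167 F [-0.9  2.2  9. ] T [0.22 0.4  0.01] w 0.186 q [ 0.52  0.94 -0.01  1.97  0.05  0.24 -1.25]
shift tool [-0.0012 -0.0012  0.0001] turn 0.01
```

Call:
apply_moves(motion=[[0,0,-0.0008,0],[0,0,0,0]])

```text
time_s: 16.88
eef_pos: [0.4441, -0.3033, 0.0071]
ee_rot: [0.0, 0.997, -0.072, 0.0]
contact_force: [-1.0, 0.3, 6.0]
width: 0.182
```

Call:
apply_moves(motion=[[0,0,0,0],[0,0,0,0],[0,0,0,0],[0,0,0,0],[0,0,0,0]], grip=0)

```text
time_s: 17.3
eef_pos: [0.444, -0.3033, 0.0067]
ee_rot: [0.0, 0.997, -0.072, 0.0]
contact_force: [0.3, -0.6, 0.8]
width: 0.499
```

Call:
apply_moves(motion=[[0,0,-0.01,0],[0,0,-0.02,0],[0,0,-0.03,0],[0,0,-0.04,0],[0,0,-0.04,0]])

```text
time_s: 17.72
eef_pos: [0.4432, -0.3028, 0.1484]
ee_rot: [-0.0, 0.997, -0.072, -0.001]
contact_force: [0.6, -1.2, -0.6]
width: 0.499
```

Call:
apply_moves(motion=[[-0.02,0.035,-0.02,0],[-0.02,0.035,-0.02,0],[-0.02,0.035,0,0],[-0.02,0.035,0,0],[0,0,0,0]])

```text
time_s: 18.13
eef_pos: [0.3397, -0.4343, 0.1853]
ee_rot: [0.004, 0.997, -0.08, -0.002]
contact_force: [-0.2, -1.1, 0.8]
width: 0.497
```

```bash
python3 mv.py .443 -.302 .007 -8.3; python3 look.py top .5 -.15 .0 125 3 f1; python3 look.py scene .5 -.15 .0 110 3.5 f1s
```

```text
pos [ 0.3397 -0.4343  0.1853] yaw -9.13 tilt [-0.004 -0.007 -1.   ] t 18.1333 F [-0.2 -1.1  0.8] T [-0.04  0.08 -0.07] w 0.497 q [ 0.85  0.65 -0.06  1.84  0.07  0.65 -0.98]
shift tool [ 0.0815 -0.1484  0.1769] turn -0.83
origin 149 92 time 18.1833
origin 161 121 time 18.2333
```

View pics/f1.png

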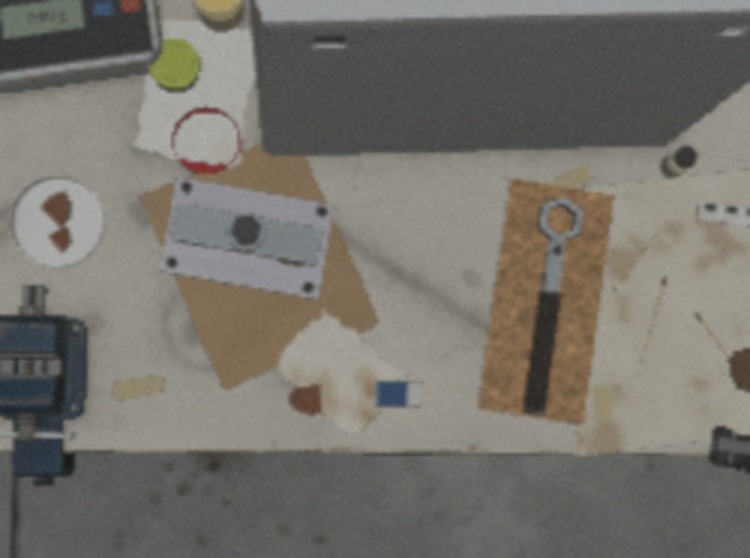

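View pics/f1s.png

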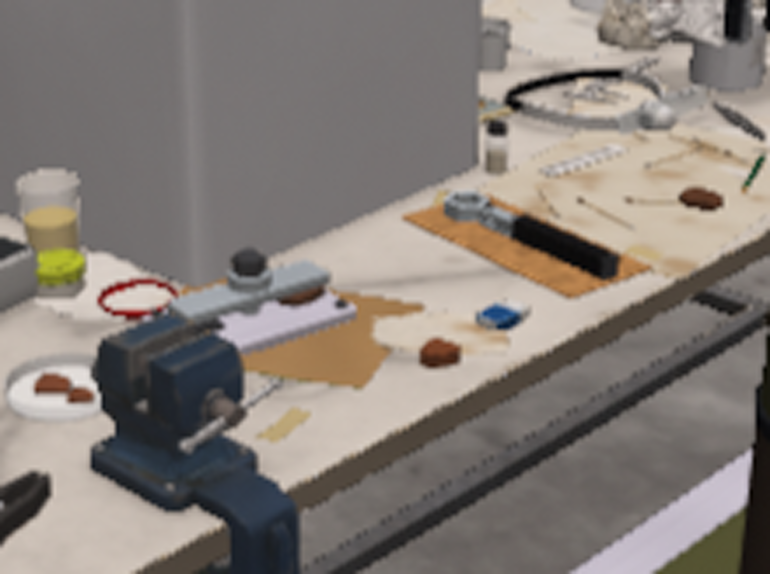

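Run:
```python
from h import *
import fit
L=[capture("top") for _ in range(6)];c=dict(L[0]);c["imgf"]=np.mean([x["img"].astype(float) for x in L],0).astype(np.float32)
print([(int(r[0]),float(r[1])) for r in fit.run(c)])
a=dict(np.load("topA.npz"));d=np.abs(c["imgf"]-a["imgf"]).mean(-1);
c["img"]=np.clip(c["imgf"],0,255).astype(np.uint8)
im=rect(c,.36,.62,-.42,-.2,.025,3000,None);m=(im.max(-1)<70).astype(np.uint8)
n,l,st,ce=cv2.connectedComponentsWithStats(m);k=1+np.argmax(st[1:,4]);x=.62-ce[k][1]/3000;y=-.2-ce[k][0]/3000
print("handle centre",x,y,"point -75 at",x+.051*np.cos(np.radians(-8.3)),y+.051*np.sin(np.radians(-8.3)))
m=(d>25).astype(np.uint8);n,l,st,ce=cv2.connectedComponentsWithStats(m)
print([(st[i].tolist()) for i in range(1,n) if st[i,4]>6])
```

```text
[(-6, 8.67), (-3, 8.73), (0, 8.8), (3, 8.92), (6, 9.28), (9, 9.41), (12, 9.42), (15, 9.31), (18, 9.15), (21, 8.96), (24, 8.72), (27, 8.46), (30, 8.31), (33, 8.13), (36, 8.0), (39, 8.02), (42, 8.08), (45, 8.18), (48, 8.35), (51, 8.43), (54, 8.67)]
handle centre 0.43329339651022863 -0.29785593411552347 point -75 at 0.48375921175274605 -0.3052181003665731
[[335, 155, 7, 10, 25], [329, 160, 5, 10, 20], [338, 166, 4, 5, 10], [333, 174, 3, 3, 8], [328, 185, 8, 5, 29], [323, 197, 12, 33, 80], [321, 199, 6, 27, 60], [245, 203, 267, 181, 17486], [495, 318, 17, 33, 214], [491, 331, 4, 7, 16], [469, 332, 5, 6, 15], [481, 334, 4, 2, 7], [487, 343, 3, 4, 7], [477, 344, 6, 4, 14], [221, 382, 4, 2, 7]]
```

```bash
python3 -c "
from workcell import *
print(hand_in())"
```

```text
the job is handed in; nothing more can be done
None
```

The bolt is tight and the wrench tripped once. It is lying flat in the middle of the cork mat, and the job was handed in at about 18.5 s. No verdict was reported.

- **First grasp:** it closed on nothing, because the fingertips stood about 27 mm higher than the description implied. I checked this in the camera images and gripped again lower. Nothing was disturbed.
- **Fitting:** the ring went fully down on the collar with about 5 N of pressing.
- **Tightening:** there was a steady drag of about 0.2 N m, then the bolt came up tight. The moment about the wrench's pivot peaked near 0.50 N m and fell to about 0.31 N m as the handle broke over. I stopped at a kink of about 0.19 rad, estimated from the tool pose.
- **Lifting off:** I backed off only within the ring's play and lifted the wrench off freely.
- **Final checks:**
  - **Bolt:** its hex is at about 36–38°, against 35° expected for the tight position, so it did not turn back. This reading is coarse, give or take about 5°, because the hex is only about 9 pixels across.
  - **Wrench:** its midpoint is about 3 mm from the mat's centre, and the handle is straight again.
  - **Surroundings:** comparing the top pictures from before and after showed changes only at the wrench and the arm. The arm hid part of that comparison, but the loose items look unmoved in the final pictures.

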